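# Clamp the reagent bottle in the tilted rocking mixer

### The job

Get the big reagent bottle ready for mixing: push the rocking mixer's size slide fully out to its end stop, stand the bottle flat on its foot on the tilted platform, between the back rest and the sprung pad and up against the wire gallery, and let go of it; then turn the cam lever just far enough that the pad takes up the gap, holds the bottle against the back rest and is pressed in to about half its travel. Do not overrun the cam so that the pad is squeezed nearly solid, do not tip the bottle over, and leave the other two bottles, the cup and the timer standing where they are.

Things in the scene. Friction and masses are not known exactly. Their poses are not given: they have to be found in the camera images.
- rocker: White-cased rocking mixer, 190 x 250 mm, fixed; its aluminium platform (156 mm up the slope x 250 mm) is parked tilted 25 degrees, low side to the robot. Origin: centre of underside; x to its back, y to its left, z up; the platform's centre is 85 mm above. Seen from its front: back rest left, wire gallery on the bottle's low side, clamp with cam lever right.
- seat (a point): Point on the platform, under the bottle's axis when the bottle touches the gallery and an outermost rest. Axes of the platform: x up the slope, y level to the left (to the rest), z square to the platform. The bottle stands well with its axis along z (within 7 degrees), foot at z = 0 (within 4 mm), x -6 to +15 mm, y -24 to +4 mm.
- gallery (a point): Middle of the upper wire of the gallery, 46 mm above the platform: two 6 mm steel wires, 82 mm long in the seat's y, that keep the bottle from sliding down the slope; the bottle touches them at x = 0 in the seat's axes. Axes as the seat's.
- rest_face (a point): Middle of the rubber face of the back rest, a fixed steel bracket 56 mm wide, 70 mm high; this point is 40 mm above the platform. The face looks to the seat's -y; it was set for another bottle, so its y in the seat's axes is 24 to 32 mm (32 = outermost). Its own axes are the rocker's (x back, y left, z up).
- rest: The back rest bracket itself, fixed to the platform beside the seat; origin at the foot of its rubber face, on the platform; axes as the rocker's. The clamped bottle must press on it.
- pad_face (a point): Middle of the rubber face (44 x 34 mm) of the sprung pad, 42 mm above the platform, facing the rest along the seat's +y; axes as the seat's. With the slide at its stop and the lever at 0 it is 83 mm (in y) from an outermost rest, 75 mm from an innermost one.
- pad (a joint): How far (m) the sprung pad is pressed into its jaw block: 0 = out, 0.012 = solid. It should end near 0.006 (0.003 to 0.009 is good; over 0.0105 at any time is overrun). Spring 1500 N/m, 4.5 N preload. A black ring on the bright 14 mm stem behind the pad marks half travel: it meets the jaw block at about 0.006.
- size_slide (a joint): Position (m) of the carriage that bears jaw, pad, cam and lever: 0 = innermost, 0.045 = end stop (fully out, along the seat's -y, away from the rest); at the stop means over 0.041. Friction about 4.5 N; the stop takes the clamping force. It starts between 0 and 0.02, where the bottle does not fit.
- slide_grip (a point): On the black upright paddle of the size slide, at the upper back of the carriage: 32 mm wide up the slope, 12 mm thick in y, 14 to 63 mm above the platform; this point is in its middle, 50 mm above the platform. Axes as the seat's.
- cam_lever (a joint): Angle (rad) of the cam lever about the platform's normal, counter-clockwise from above; 0 = jaw back, 2.4 = end. The jaw moves to the rest by 17 mm x (0.825 - cos(0.6 + angle)): 0 at 0, 14 mm at 0.95, 25 mm at 1.67, 31 mm at 2.4. It starts between 0 and 0.35 and stays where it is left (friction 0.5 N m).
- lever_grip (a point): On the axis of the lever's upright round black handle (15 to 20 mm thick, 62 to 115 mm above the platform, square to it), 95 mm above the platform. At angle 0 the lever points from its pivot to 155 degrees (from the seat's x towards its y): to the robot, a little left; turning carries the handle to the right. Below it is the flat lever bar.
- cam_pivot (a point): On the cam lever's axis, 95 mm above the platform, 95 mm from lever_grip; it moves with the size slide. Axes as the seat's.
- big_bottle: White plastic reagent bottle with a blue cap, the tallest and widest of three: 64 mm thick, 124 mm high with cap (cap 40 mm), 0.19 to 0.38 kg, standing on the worktop. The wall is straight to about 90 mm height. Origin: centre of its underside; z along its axis.
- amber_bottle: Bystander: amber bottle, 52 mm thick, 104 mm high. Origin: centre of its underside.
- small_bottle: Bystander: smaller white bottle, 54 mm thick, 111 mm high. Origin: centre of its underside.
- cup: Bystander: specimen cup with lid, 58 mm thick and high. Origin: centre of its underside.
- timer: Bystander: countdown timer standing on its foot, 34 x 68 x 62 mm. Origin: centre of its underside.
Not all that is in view belongs to the job. What is shaped like the big_bottle but green, red or turquoise is not meant.

How it is judged:
By the outcome, as a careful person would: the job done as asked, in the order asked, and still so for the second after the job is handed in, with the robot touching nothing.
It also fails if it takes over 72 s, if anything falls off the work surface, if the arm or the gripper's body presses on something with over 40 N, if the wrist force passes 120 N, or if a joint passes its speed limit or range.

### The arm

A 6-joint arm with a two-finger parallel gripper is mounted at the origin on a cart in front of the work surface, level with it; the furniture and walls round the work are solid. World frame = base frame: x ahead of the robot, y to its left, z up, the work surface at z = 0. Lengths are in m, angles in rad, forces in N, time in s.
With the tool pointing down it reaches from about 0.375 to 0.9 m from the base axis. Payload 3.1 kg.
Tool frame: the origin (TCP) lies midway between the tips of the shut fingers; the grasp point (between the pads) lies 19 mm behind it; z points along the fingers, y is the line along which they close (so a half turn about z gives the same grasp; the last joint's range is limited). The gripper opens to 87 mm and grips with 3 to 60 N. Pads are 19 mm wide; open, the fingers measure 117 mm over their backs; the gripper's body (75 mm by 190 mm) begins 51 mm behind the grasp point.
Start: joints at [1.079, 0.527, 1.433, -0, 1.181, -0.178], TCP at [0.193, 0.594, 0.223] pointing down, gripper open.
Joint ranges: [-3.08, 3.08], [-0.75, 2.2], [0.22, 2.44], [-1.43, 4.57], [0, 2.65], [-2.85, 2.85]. Speed limits (rad/s): [2.79, 2.79, 3.14, 3.14, 3.14, 3.14].

### API

Orientations are given as a unit quaternion [x, y, z, w].
In Python, from rig import status, imaging, order gives the robot as it stands.
- The arm moves only by the tool arm_command, never from a script. Its argument "deltas" is one flat list of numbers, 5 for each row, row after row: the opening, from -1 (shut) to 1 (fully open), so that 0 is half open, then the shift along the tool's x, y, z in m, then the turn about the tool's z in rad. In form: [gripper, tx, ty, tz, roll, gripper, tx, ty, tz, roll, ...]. A call has 1 to 12 rows; each row shifts and turns the commanded pose from where the row before left it, along the tool's axes as they then stand; what a row does not reach is not made up. A row lasts 1/8 s, in which the tool goes at most 62.5 mm and 10.7 degrees, less where a joint would pass 70% of its speed; a pose out of reach is approached as far as the arm can. A call with a gripper value outside its range is refused whole. The fingers move at their own pace and stop on an object; "newtons" is the grip in N (left out, the last holds). Time passes only in rows, so rows that do not move let the fingers close. It gives the time, the measured TCP pose, the force, the opening and the grip force at its end, in the units of the state.
- status.get_obs(): the state, without advancing time (a new reading comes with each control period).
- imaging.camera(name): name is "scene" or "top" or "wrist"; returns (picture, depth): 400x640x3 uint8, red, green, blue; 400x640 float32, m along the optical axis (not along the pixel's ray), 0 where there is no reading.
- imaging.camera_params(name): a dict with "intrinsics" (3x3 intrinsics, pixels), "camera_from_world" (4x4, takes a point from world to camera coordinates). Camera axes: x right, y up, looking along -z (the intrinsics and any distortion apply to the point x, -y, -z); pixel columns grow to the right and rows downward; lengths in m; the calibration is good to about 2 mm. A picture is of the moment at which its call begins: read the wrist's pose just before it. camera_params takes no time and is no camera call; for the wrist camera it gives the pose at the moment of the call.
- order.hand_in(): hands the job in; it is judged then, once.
The state is a dict: "time": time; "q": joint angles; "joint_velocities": joint speeds; "joint_torque": joint torques, N m; "position": TCP position; "tool_rot": TCP orientation; "ft_force": force on the tool from outside, world axes, zero at the start; "moment": the same for the moment, N m; "grip_width": finger opening in m; "grip_force": force on a finger pad.
Only numpy, scipy, OpenCV 4.12 (cv2) and the standard library are available. Lean on these libraries where they do the work, as an engineer would, in place of code of your own. Each camera call takes 0.05 s, during which the arm holds its last target. There are 200 camera calls.

## Working session

There is one attempt and no reset: what is moved stays moved. The work goes in short steps, Python scripts to look and compute and a tool call to move; the robot and the scene stay as the last step left them, time stands still between calls to the robot, and variables do not carry over. Pictures are saved under pics/ and viewed, at most 10 in all, crops included, and the job is handed in when it is done.

Besides the shell and the picture viewer there is one more tool, called as name(argument=value, ...) on one line, values as JSON. arm_command: Moves the arm, as the interface text tells. Its arguments: {"type":"object","properties":{"deltas":{"type":"array"},"newtons":{"type":"number"}},"required":["deltas"]}

```bash
mkdir -p pics
cat > h.py <<'E'
import numpy as np,cv2
from rig import status,imaging,order
def cam(n,save=None):
    P=imaging.camera_params(n); im,d=imaging.camera(n)
    if save: cv2.imwrite(f'pics/{save}.png',im[:,:,::-1])
    return im,d,P
def cloud(d,P):
    K=np.array(P['intrinsics']);T=np.linalg.inv(np.array(P['camera_from_world']))
    v,u=np.mgrid[:d.shape[0],:d.shape[1]]
    x=(u-K[0,2])/K[0,0]*d;y=(v-K[1,2])/K[1,1]*d
    p=np.stack([x,-y,-d],-1)@T[:3,:3].T+T[:3,3]
    p[d==0]=np.nan
    return p
E
python3 - <<'E'
from h import *
for n in('scene','top'):
    im,d,P=cam(n,n); np.savez(f'{n}.npz',im=im,d=d,p=cloud(d,P)); print({k:np.round(v,3).tolist() if not isinstance(v,str) else v for k,v in P.items()})
a=cv2.imread('pics/scene.png');b=cv2.imread('pics/top.png')
E
```

```text
{'intrinsics': [[457.532, 0.0, 321.289], [0.0, 457.532, 197.96], [0.0, 0.0, 1.0]], 'camera_from_world': [[-0.879, -0.477, -0.006, 0.506], [0.341, -0.636, 0.692, -0.257], [-0.334, 0.606, 0.721, -1.479], [0.0, 0.0, 0.0, 1.0]]}
{'intrinsics': [[373.282, 0.0, 318.018], [0.0, 373.282, 199.207], [0.0, 0.0, 1.0]], 'camera_from_world': [[-0.005, -1.0, -0.018, 0.048], [0.985, -0.008, 0.17, -0.548], [-0.17, -0.017, 0.985, -1.197], [0.0, 0.0, 0.0, 1.0]]}
```

View pics/scene.png

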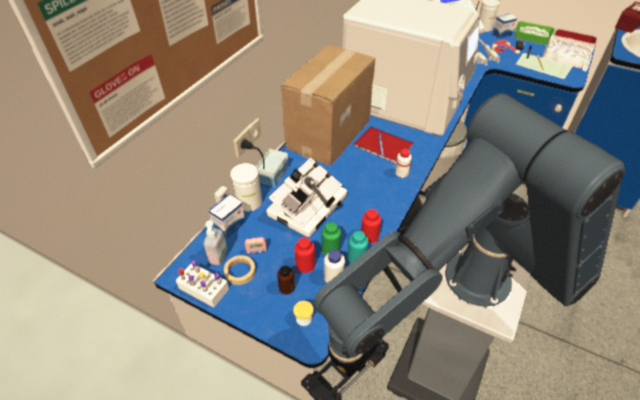

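View pics/top.png

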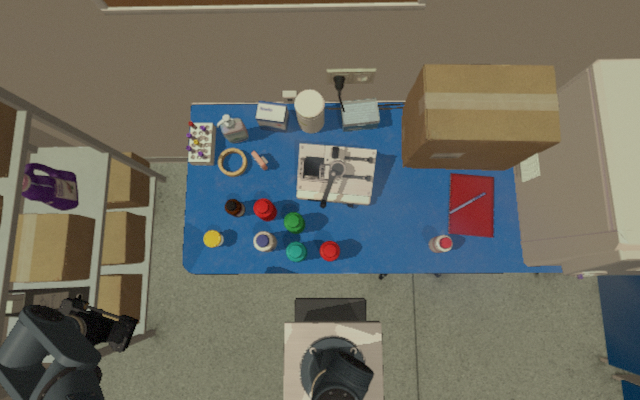

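Candidates: white bottle with blue or purple cap, top (264,241); white bottle with red cap, top (441,243), which is probably the small one; white canister, top (310,110); and the coloured decoys, red (264,209) and (330,251), green (294,222), turquoise (296,252). By the description I choose (264,241) and will check it in a crop.

Run:
```python
from h import *
t=np.load('top.npz');s=np.load('scene.npz')
a=cv2.resize(t['im'][130:280,190:390],None,fx=4,fy=4,interpolation=cv2.INTER_CUBIC)
b=cv2.resize(s['im'][150:290,230:390],None,fx=5,fy=5,interpolation=cv2.INTER_CUBIC)[:600]
cv2.imwrite('pics/topc.png',a[:,:,::-1]);cv2.imwrite('pics/scenec.png',b[:,:,::-1][:600,:800])
p=t['p']
for n,(u,v) in dict(blue=(264,241),redcap=(441,243),can=(310,110),red1=(264,209),red2=(330,251),green=(294,222),turq=(296,252),amber=(234,207),cup=(213,239),lever=(323,203),pivot=(338,168)).items():
    w=p[v-4:v+5,u-4:u+5].reshape(-1,3);w=w[w[:,2]>np.nanmax(w[:,2])-.012];print(n,np.round(np.nanmean(w,0),3),len(w))
# platform normal fit: cluster in rocker region
r=p[140:210,293:380].reshape(-1,3);print(np.round(np.nanpercentile(r,[1,50,99],axis=0),3))
```

```text
blue [0.406 0.211 0.122] 76
redcap [ 0.398 -0.342  0.109] 41
can [0.817 0.067 0.155] 81
red1 [0.508 0.213 0.123] 61
red2 [0.374 0.007 0.122] 81
green [0.464 0.118 0.122] 77
turq [0.372 0.112 0.123] 80
amber [0.518 0.317 0.101] 45
cup [0.417 0.388 0.056] 80
lever [0.513 0.027 0.147] 30
pivot [ 0.618 -0.01   0.146] 7
[[ 0.521 -0.167 -0.007]
 [ 0.622 -0.015  0.064]
 [ 0.769  0.132  0.152]]
```

View pics/topc.png

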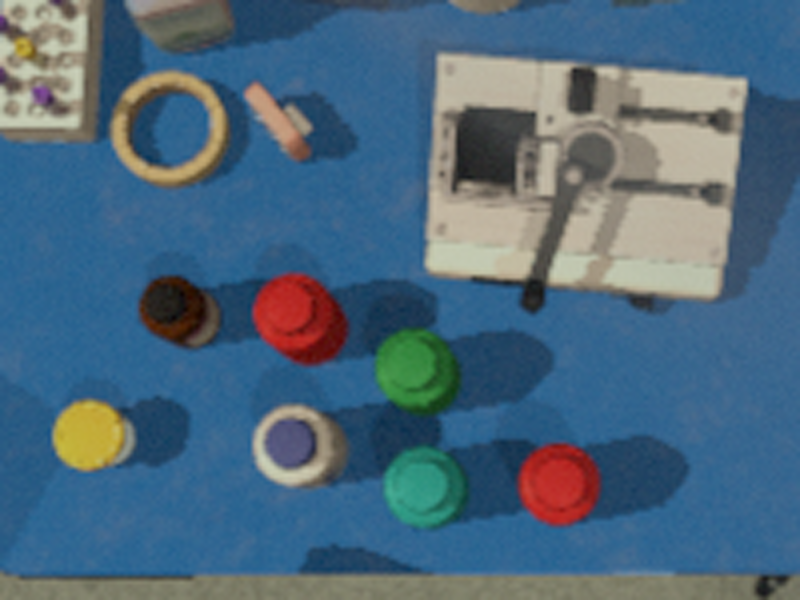

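View pics/scenec.png

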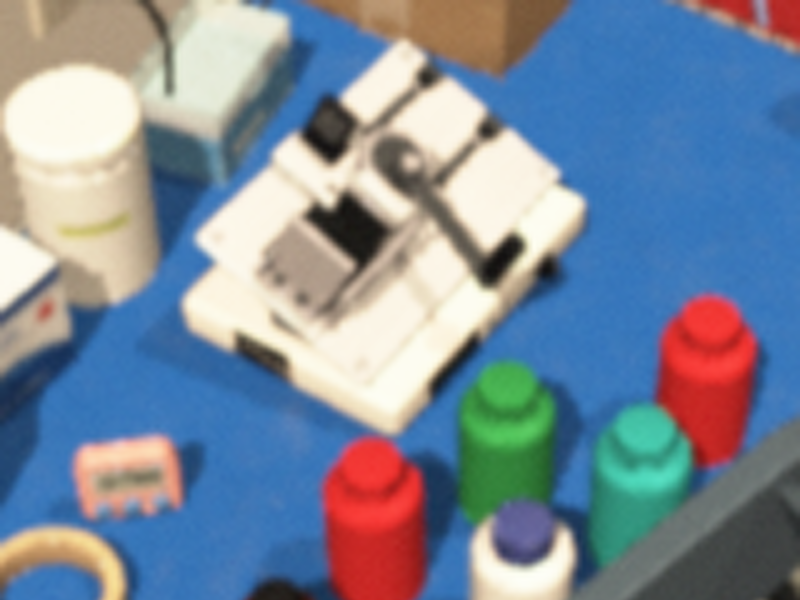

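The crops confirm it: the bottle at top (264,241) has white walls, a blue cap and a top at 122 mm, so it is the big bottle. The red-capped one is only 109 mm. The rocker shows its paddle at crop (582,90), pivot at (590,150), lever handle at (533,297) and the rest at the left (445,150).

```bash
cat >> h.py <<'E'
from scipy.spatial.transform import Rotation as R
def here():
    o=status.get_obs(); M=R.from_quat(o['tool_rot']).as_matrix(); return o,np.array(o['position']),M
def to(target,roll_y=None):
    """delta in tool axes to target world; roll so tool y is parallel to roll_y (world xy)"""
    o,p,M=here(); d=M.T@(np.array(target)-p)
    r=None
    if roll_y is not None:
        v=M.T@np.r_[roll_y,0]; r=np.arctan2(-v[0],v[1]); r=(r+np.pi/2)%np.pi-np.pi/2
    print('t',o['time'],'pos',np.round(p,4),'delta',np.round(d,4),'roll',r,'q6',round(o['q'][5],2),'F',np.round(o['ft_force'],2),'w',round(o['grip_width'],4))
E
python3 - <<'E'
from h import *
o,p,M=here();print(np.round(M,3));to([.52,.02,.36],[0,1])
t=np.load('top.npz');P=t['p'][140:207,295:378].reshape(-1,3);P=P[np.isfinite(P).all(1)&(P[:,2]>.03)]
best=0;rng=np.random.default_rng(0)
for _ in range(3000):
    a=P[rng.integers(len(P),size=3)];n=np.cross(a[1]-a[0],a[2]-a[0]);L=np.linalg.norm(n)
    if L<1e-6:continue
    n/=L;n*=np.sign(n[2])
    if not .85<n[2]<.95: continue
    k=abs((P-a[0])@n)<.002
    if k.sum()>best:best=k.sum();Q=P[k]
c=Q.mean(0);n=np.linalg.svd(Q-c)[2][2];n*=np.sign(n[2]);print(best,len(P),c,n,np.degrees(np.arccos(n[2])),'yaw',np.degrees(np.arctan2(-n[1],-n[0])))
np.savez('plane.npz',c=c,n=n)
E
```

```text
[[-0.951  0.309 -0.001]
 [ 0.309  0.951 -0.002]
 [ 0.    -0.002 -1.   ]]
t 0.1 pos [0.1926 0.5939 0.2217] delta [-0.4885 -0.4451 -0.1376] roll -0.31380321100911335 q6 -0.18 F [-0.22 -0.59 -0.4 ] w 0.0869
1559 4230 [ 0.6252567  -0.01974768  0.0776359 ] [-0.43311078  0.04260215  0.90033333] 25.798083369029637 yaw -5.617722861043129
```

arm_command(deltas=[1, -0.041, -0.037, -0.0115, 0, 1, -0.041, -0.037, -0.0115, 0, 1, -0.041, -0.037, -0.0115, 0, 1, -0.041, -0.037, -0.0115, 0, 1, -0.041, -0.037, -0.0115, 0, 1, -0.041, -0.037, -0.0115, 0, 1, -0.041, -0.037, -0.0115, 0, 1, -0.041, -0.037, -0.0115, 0, 1, -0.041, -0.037, -0.0115, 0, 1, -0.041, -0.037, -0.0115, 0, 1, -0.041, -0.037, -0.0115, 0, 1, -0.041, -0.037, -0.0115, 0])

```text
time: 1.6
position: [0.5242, 0.0186, 0.3606]
tool_rot: [0.156, 0.988, 0.0, -0.0]
ft_force: [1.2, 0.4, -0.4]
grip_width: 0.0869
grip_force: 0.0
```

Run:
```python
from h import *
to([.52,.02,.36],[np.sin(np.radians(5.3)),np.cos(np.radians(5.3))])
im,d,P=cam('wrist','w1');np.savez('w1.npz',im=im,d=d,p=cloud(d,P));print(np.round(P['camera_from_world'],3))
```

```text
t 1.6 pos [0.5242 0.0186 0.3606] delta [0.0044 0.     0.0006] roll -0.22168909392618974 q6 -1.43 F [ 1.2   0.44 -0.37] w 0.0869
[[ 0.308  0.951 -0.001 -0.179]
 [-0.915  0.296 -0.273  0.546]
 [-0.259  0.085  0.962 -0.389]
 [ 0.     0.     0.     1.   ]]
```

View pics/w1.png

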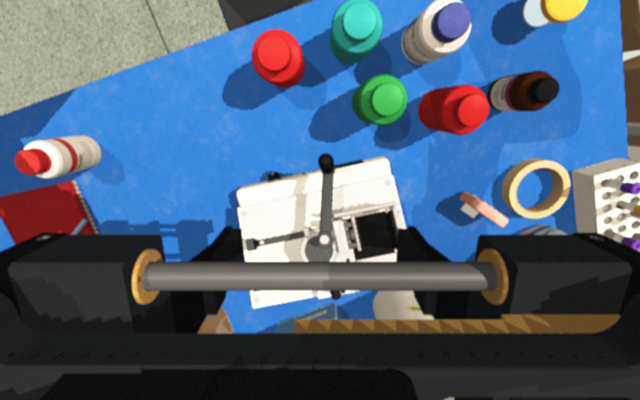

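arm_command(deltas=[1, 0, 0, 0, -0.11, 1, 0, 0, 0, -0.11, 1, -0.055, -0.005, 0, 0, 1, -0.055, -0.005, 0, 0, 1, 0, 0, 0, 0, 1, 0, 0, 0, 0])

```text
time: 2.4
position: [0.6314, 0.0004, 0.3595]
tool_rot: [0.047, 0.999, 0.0, -0.001]
ft_force: [-0.7, 0.4, -0.3]
grip_width: 0.0869
grip_force: 0.0
```

Run:
```python
from h import *
im,d,P=cam('wrist','w2');p=cloud(d,P);np.savez('w2.npz',im=im,d=d,p=p)
o,q,M=here();print(np.round(q,4),np.round(M,3))
pl=np.load('plane.npz')
# refine plane with wrist
k=np.isfinite(p).all(2)&(abs((p-pl['c'])@pl['n'])<.006)&(p[...,2]>.03)&(np.linalg.norm(p[...,:2]-pl['c'][:2],axis=2)<.16)
Q=p[k]
for _ in range(5):
    c=Q.mean(0);n=np.linalg.svd(Q-c,full_matrices=False)[2][2];n*=np.sign(n[2]);Q=p[k];Q=Q[abs((Q-c)@n)<.002]
yaw=np.arctan2(-n[1],-n[0]);print(c,n,np.degrees(np.arccos(n[2])),'yaw',np.degrees(yaw),len(Q))
np.savez('plane2.npz',c=c,n=n)
cv2.imwrite('pics/w2c.png',cv2.resize(im[:230,200:460],None,fx=3,fy=2.6,interpolation=cv2.INTER_CUBIC)[:,:,::-1])
```

```text
[6.311e-01 5.000e-04 3.601e-01] [[-0.996  0.093 -0.002]
 [ 0.093  0.996  0.   ]
 [ 0.002  0.    -1.   ]]
[ 0.63729012 -0.02307741  0.08315231] [-0.42421616  0.04155518  0.90460699] 25.22959630822308 yaw -5.594704952519051 11807
```

View pics/w2.png

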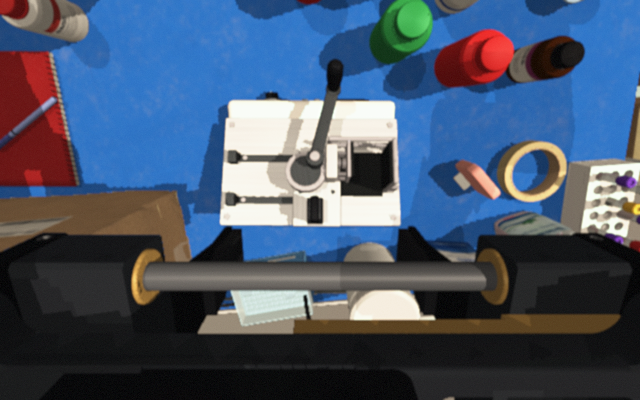

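The rocker is fully in view: paddle (314,208), pivot (306,172), handle (335,72), rest (395,165), and the dark seat recess between the pad (343,160) and the rest. Next I'll make a height map in platform axes.

```bash
cat >> h.py <<'E'
def frame():
    f=np.load('plane2.npz');n=f['n'];y=np.cross(n,[1,0,0]);y=np.array([-n[1]*0,0,0])+np.cross([0,0,1],[-n[0],-n[1],0]);y/=np.linalg.norm(y)
    x=np.cross(y,n);return f['c'],np.stack([x,y,n])   # rows = platform axes
E
python3 - <<'E'
from h import *
c,A=frame();w=np.load('w2.npz');print(np.round(A,3))
q=(w['p']-c)@A.T;im=w['im']
k=np.isfinite(q).all(2)&(abs(q[...,0])<.12)&(abs(q[...,1])<.16)&(q[...,2]>-.03)&(q[...,2]<.15)
v,u=np.where(k);k2=v<232;v,u=v[k2],u[k2]
Q=q[v,u]
pl=Q[abs(Q[:,2])<.003];print('plate x,y pct',np.percentile(pl[:,0],[.5,99.5]),np.percentile(pl[:,1],[.5,99.5]))
S=2500;H=np.zeros((600,800,3),np.uint8)
cc=cv2.applyColorMap(np.clip((Q[:,2]+.02)/.14*255,0,255).astype(np.uint8)[:,None],cv2.COLORMAP_JET)[:,0]
for i in np.argsort(Q[:,2]):
    X=int(400-Q[i,1]*S);Y=int(300-Q[i,0]*S);cv2.rectangle(H,(X-2,Y-2),(X+2,Y+2),cc[i].tolist(),-1)
for g in range(-15,16):
    cv2.line(H,(400+g*25,0),(400+g*25,599),(255,255,255) if g%5==0 else (90,90,90),1)
for g in range(-11,12):cv2.line(H,(0,300+g*25),(799,300+g*25),(255,255,255) if g%5==0 else (90,90,90),1)
cv2.imwrite('pics/hm.png',H)
# clusters
for nm,(lo,hi) in dict(h20=(.01,.03),h46=(.035,.052),h60=(.055,.066),h70=(.066,.08),h115=(.1,.125)).items():
    m=(Q[:,2]>lo)&(Q[:,2]<hi);print(nm,m.sum(),np.round(np.percentile(Q[m],[2,50,98],axis=0),3).tolist())
E
```

```text
[[ 0.9   -0.088  0.426]
 [ 0.097  0.995  0.   ]
 [-0.424  0.042  0.905]]
plate x,y pct [-0.09946318  0.08199689] [-0.11401602  0.13245255]
h20 2348 [[-0.027, -0.102, 0.012], [0.047, 0.029, 0.014], [0.084, 0.11, 0.028]]
h46 2143 [[-0.027, -0.017, 0.037], [0.013, 0.028, 0.045], [0.041, 0.11, 0.051]]
h60 1560 [[-0.082, 0.01, 0.057], [-0.011, 0.029, 0.061], [0.079, 0.108, 0.066]]
h70 543 [[-0.082, 0.01, 0.066], [0.005, 0.109, 0.069], [0.035, 0.115, 0.078]]
h115 268 [[-0.092, 0.031, 0.101], [-0.083, 0.039, 0.112], [-0.078, 0.047, 0.116]]
```

View pics/hm.png

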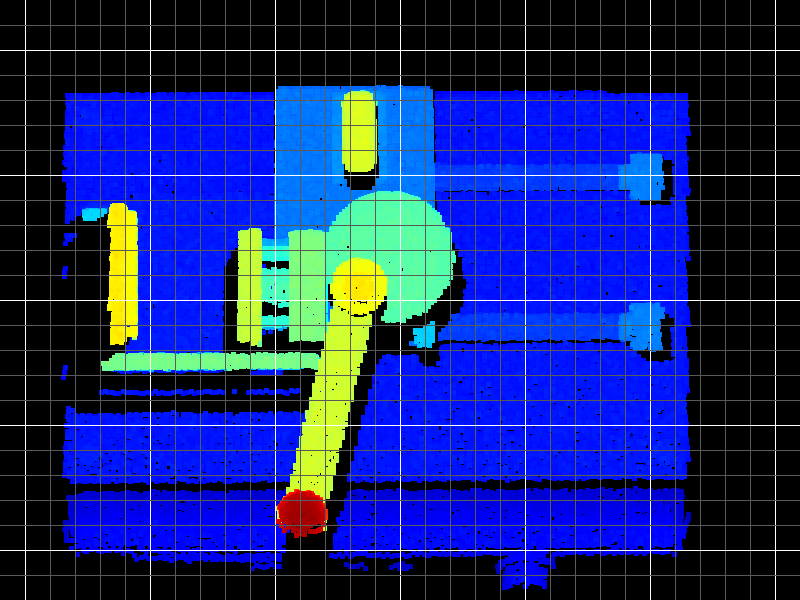

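Height map, at 2.5 px/mm: rest face y=+105, pad face y=+65, upper wire x=−24.5, paddle (x 68, y 16), pivot (5, 17), handle (−85, 39) mm. The lever is at about 0.2 rad. Now I'll go to the paddle.

```bash
cat >> h.py <<'E'
def W(x,y,n):
    c,A=frame(); return c+np.array([x,y,n])/1000@A
E
python3 - <<'E'
from h import *
c,A=frame()
print(W(67,16,37));to(W(67,16,37)+[0,0,.1],A[1][:2]);to(W(67,16,37),A[1][:2])
E
```

```text
[ 0.68347393 -0.01152488  0.14518129]
t 2.45 pos [6.311e-01 5.000e-04 3.601e-01] delta [-0.0535 -0.0072  0.1148] roll 0.00411558591758765 q6 -1.65 F [ 0.87 -0.01  0.02] w 0.087
t 2.45 pos [6.311e-01 5.000e-04 3.601e-01] delta [-0.0537 -0.0072  0.2148] roll 0.00411558591758765 q6 -1.65 F [ 0.87 -0.01  0.02] w 0.087
```

arm_command(deltas=[-0.08, -0.027, -0.0036, 0.05, 0, -0.08, -0.0266, -0.0036, 0.05, 0, -0.08, 0, 0, 0.05, 0, -0.08, 0, 0, 0.035, 0, -0.08, 0, 0, 0.015, 0, -0.08, 0, 0, 0.015, 0, -0.08, 0, 0, 0, 0], newtons=20)

```text
time: 3.32
position: [0.6849, -0.012, 0.1458]
tool_rot: [0.047, 0.999, -0.0, -0.0]
ft_force: [-0.5, 0.3, 0.3]
grip_width: 0.0404
grip_force: 0.0
```

Run:
```python
from h import *
c,A=frame();to(W(67,16,37),A[1][:2])
o,p,M=here();print((A@(p-c))*1000)
```

```text
t 3.325 pos [ 0.6849 -0.012   0.1458] delta [0.0014 0.0004 0.0006] roll 0.004003410542766206 q6 -1.66 F [-0.52  0.27  0.29] w 0.0404
[68.55756071 15.63345989 36.93344423]
```

Push to −y (tool −y).

arm_command(deltas=[-0.08, 0, -0.007, 0, 0, -0.08, 0, -0.006, 0, 0, -0.08, 0, -0.006, 0, 0, -0.08, 0, -0.006, 0, 0, -0.08, 0, -0.006, 0, 0, -0.08, 0, -0.006, 0, 0, -0.08, 0, -0.005, 0, 0, -0.08, 0, -0.003, 0, 0])

```text
time: 4.32
position: [0.6809, -0.0574, 0.1455]
tool_rot: [0.047, 0.999, 0.0, 0.0]
ft_force: [1.3, 5.2, 3.3]
grip_width: 0.0403
grip_force: 2.3
```

arm_command(deltas=[-0.08, 0, -0.003, 0, 0, -0.08, 0, -0.002, 0, 0])

```text
time: 4.58
position: [0.6808, -0.0581, 0.1453]
tool_rot: [0.048, 0.999, 0.004, 0.0]
ft_force: [3.6, 14.9, 3.2]
grip_width: 0.0399
grip_force: 7.9
```

arm_command(deltas=[-0.08, 0, 0.008, 0, 0, -0.08, 0, 0, -0.03, 0, -0.08, 0, 0, -0.06, 0, 0.3, 0, 0, -0.06, 0, 1, 0.025, 0.025, -0.045, 0, 1, 0.027, 0.025, -0.02, 0, 1, 0, 0, 0, 0, 1, 0, 0, 0, 0])

```text
time: 5.58
position: [0.6337, -0.0006, 0.3594]
tool_rot: [0.047, 0.999, -0.001, -0.001]
ft_force: [-0.0, 0.9, 0.7]
grip_width: 0.0815
grip_force: 0.0
```

```bash
cat > hm.py <<'E'
from h import *
import sys
c,A=frame();im,d,P=cam('wrist',sys.argv[1]);q=(cloud(d,P)-c)@A.T*1000
np.savez(sys.argv[1]+'.npz',im=im,d=d,q=q)
v,u=np.where(np.isfinite(q).all(2));k=v<232;Q=q[v[k],u[k]]
def pr(nm,x,y,n):
    m=(Q[:,0]>x[0])&(Q[:,0]<x[1])&(Q[:,1]>y[0])&(Q[:,1]<y[1])&(Q[:,2]>n[0])&(Q[:,2]<n[1])
    print(nm,m.sum(),np.round(np.percentile(Q[m],[3,50,97],axis=0),1).tolist() if m.sum() else '')
pr('rest',(-30,50),(95,130),(64,80));pr('pad',(-12,25),(10,80),(54,63.5));pr('paddle',(48,90),(-40,60),(50,75))
pr('wire',(-34,-15),(40,125),(42,54));pr('handle',(-120,80),(-140,80),(100,120));pr('pivot',(-10,25),(-60,40),(66,80));pr('bolt',(-150,150),(-150,150),(120,140))
E
python3 hm.py w3; python3 -c "
from h import *
to(W(0,0,0))"
```

```text
rest 392 [[-14.2, 106.1, 65.2], [11.1, 110.6, 68.4], [36.0, 115.4, 70.9]]
pad 176 [[-10.8, 24.2, 57.8], [6.8, 26.8, 59.4], [24.0, 30.5, 61.3]]
paddle 291 [[53.7, -22.1, 51.8], [68.1, -15.7, 61.8], [82.2, -9.8, 63.9]]
wire 298 [[-27.0, 42.2, 45.1], [-24.0, 78.1, 48.4], [-22.0, 113.8, 50.0]]
handle 274 [[-91.2, -2.0, 101.0], [-82.7, 7.0, 111.7], [-77.5, 15.5, 116.1]]
pivot 147 [[-2.8, -25.1, 66.1], [5.6, -16.4, 67.3], [13.2, -8.3, 71.2]]
bolt 0 
t 5.625 pos [ 0.6338 -0.0007  0.3589] delta [-0.0063 -0.0215  0.2758] roll None q6 -1.65 F [ 0.4  -0.97 -0.28] w 0.0838
```

Run:
```python
from h import *
for f in('w1','top'):
    p=np.load(f+'.npz')['p'].reshape(-1,3);p=p[np.isfinite(p).all(1)]
    m=(np.linalg.norm(p[:,:2]-[.406,.211],axis=1)<.05)
    t=p[m&(p[:,2]>.118)];b=cv2.minEnclosingCircle(t[:,:2].astype(np.float32));print(f,len(t),np.round(b,4) if 0 else b,t.mean(0))
    cc=t[:,:2].mean(0)
    r=np.linalg.norm(p[:,:2]-cc,axis=1)
    for a in range(0,44,4):
        k=m&(r>=a/1000)&(r<(a+4)/1000);print(a,np.round(np.percentile(p[k,2],[10,50,90]),3) if k.sum() else '',end=' ')
    print()
c,A=frame();to([.406,.211,.095],A[1][:2])
```

```text
w1 1048 ((0.411424845457077, 0.21659357845783234), 0.019932717084884644) [0.41159435 0.21565868 0.1235605 ]
0 [0.123 0.124 0.125] 4 [0.123 0.124 0.125] 8 [0.123 0.124 0.125] 12 [0.123 0.124 0.125] 16 [0.105 0.122 0.124] 20 [0.101 0.102 0.104] 24 [0.099 0.101 0.102] 28 [0.01  0.071 0.099] 32 [-0.001  0.     0.042] 36 [-0.001 -0.     0.001] 40 [-0.001 -0.     0.001] 
top 127 ((0.4069724977016449, 0.21647953987121582), 0.01990513503551483) [0.40694432 0.21605419 0.12261248]
0 [0.119 0.12  0.124] 4 [0.12  0.123 0.125] 8 [0.12  0.122 0.125] 12 [0.12  0.123 0.125] 16 [0.103 0.122 0.125] 20 [0.099 0.102 0.104] 24 [0.097 0.1   0.103] 28 [0.003 0.087 0.101] 32 [-0.004 -0.     0.082] 36 [-0.005 -0.002  0.   ] 40 [-0.004 -0.001  0.002] 
t 5.625 pos [ 0.6338 -0.0007  0.3589] delta [0.2461 0.1896 0.2642] roll 0.0028933728791042945 q6 -1.65 F [ 0.4  -0.97 -0.28] w 0.0838
```

arm_command(deltas=[1, 0.0406, 0.0325, 0.022, 0, 1, 0.0406, 0.0325, 0.022, 0, 1, 0.0406, 0.0325, 0.022, 0, 1, 0.0406, 0.0325, 0.022, 0, 1, 0.0406, 0.0325, 0.022, 0, 1, 0.0406, 0.0325, 0.022, 0, 1, 0, 0, 0, 0, 1, 0, 0, 0, 0])

```text
time: 6.62
position: [0.4109, 0.2171, 0.228]
tool_rot: [0.047, 0.999, -0.001, 0.0]
ft_force: [0.3, -0.5, 0.4]
grip_width: 0.0871
grip_force: 0.0
```

Run:
```python
from h import *
c,A=frame();to([.4095,.216,.108],A[1][:2])
im,d,P=cam('wrist','w4');p=cloud(d,P).reshape(-1,3);p=p[np.isfinite(p).all(1)]
m=(np.linalg.norm(p[:,:2]-[.41,.216],axis=1)<.04)&(p[:,2]>.116)&(p[:,2]<.13);t=p[m];print(len(t),t.mean(0) if len(t) else 0, cv2.minEnclosingCircle(t[:,:2].astype(np.float32)) if len(t) else 0)
```

```text
t 6.625 pos [0.4109 0.2171 0.228 ] delta [ 0.0013 -0.0011  0.12  ] roll 0.0038908544406281997 q6 -1.23 F [ 0.31 -0.48  0.38] w 0.0871
1499 [0.41020891 0.21762939 0.12379447] ((0.41142427921295166, 0.21740978956222534), 0.020002147182822227)
```

arm_command(deltas=[1, 0, 0, 0.05, 0, 1, 0, 0, 0.05, 0, 1, 0, 0, 0.02, 0, 1, 0, 0, 0, 0, -0.3, 0, 0, 0, 0, -0.3, 0, 0, 0, 0, -0.3, 0, 0, 0, 0, -0.3, 0, 0, 0, 0], newtons=25)

```text
time: 7.68
position: [0.4101, 0.2178, 0.1091]
tool_rot: [0.047, 0.999, 0.0, 0.001]
ft_force: [-0.5, 0.1, -0.7]
grip_width: 0.0548
grip_force: 0.0
```

arm_command(deltas=[-0.6, 0, 0, 0, 0, -0.6, 0, 0, 0, 0, -0.6, 0, 0, -0.01, 0, -0.6, 0, 0, -0.03, 0, -0.6, 0, 0, -0.04, 0, -0.6, 0, 0, -0.04, 0, -0.6, 0, 0, -0.04, 0, -0.6, 0, 0, -0.04, 0, -0.6, 0, 0, 0, 0])

```text
time: 8.8
position: [0.4114, 0.2181, 0.3117]
tool_rot: [0.047, 0.999, 0.001, 0.004]
ft_force: [-0.5, -0.1, -2.2]
grip_width: 0.0376
grip_force: 25.9
```

Run:
```python
from h import *
c,A=frame();th=np.radians(25.2)
# E at platform (seat x 11 +32+4, y 68, 0); upright foot centre = E - 32mm along horizontal uphill dir
g=A[0].copy();g[2]=0;g/=np.linalg.norm(g)
f=W(47,68,0)-.032*g;print('foot',f)
T=f+[0,0,.108];to(T+[0,0,.1],A[1][:2]);to(T,A[1][:2])
cam('wrist','w5');cam('scene','s5')
```

```text
foot [0.65438594 0.0435734  0.1031859 ]
t 8.8 pos [0.4114 0.2181 0.3117] delta [-0.2582 -0.1511  0.002 ] roll 0.004130813218718332 q6 -1.23 F [-0.48 -0.08 -2.2 ] w 0.0376
t 8.8 pos [0.4114 0.2181 0.3117] delta [-0.2575 -0.1513  0.102 ] roll 0.004130813218718332 q6 -1.23 F [-0.48 -0.08 -2.2 ] w 0.0376
```

arm_command(deltas=[-0.6, -0.0368, -0.0216, 0, 0, -0.6, -0.0368, -0.0216, 0, 0, -0.6, -0.0368, -0.0216, 0, 0, -0.6, -0.0368, -0.0216, 0, 0, -0.6, -0.0368, -0.0216, 0, 0, -0.6, -0.0368, -0.0216, 0, 0, -0.6, -0.0368, -0.0216, 0, 0, -0.6, 0, 0, 0.0, 0, -0.6, 0, 0, 0, 0])

```text
time: 10.02
position: [0.6504, 0.0432, 0.3059]
tool_rot: [0.047, 0.999, 0.0, -0.003]
ft_force: [-0.4, -0.5, -2.0]
grip_width: 0.0378
grip_force: 25.0
```

Run:
```python
from h import *
c,A=frame();th=np.radians(25.2)
g=A[0].copy();g[2]=0;g/=np.linalg.norm(g)
f=W(47,68,0)-.032*g;to(f+[0,0,.109],A[1][:2])
im,d,P=cam('scene');
# where is bottle vs cap tcp: use scene depth of points near
p=cloud(d,P);np.savez('s6.npz',im=im,p=p)
cv2.imwrite('pics/s6.png',cv2.resize(im[120:260,240:400],None,fx=5,fy=4.2,interpolation=cv2.INTER_CUBIC)[:600,:800,::-1])
```

```text
t 10.025 pos [0.6504 0.0432 0.3059] delta [-0.0045  0.0007  0.0937] roll 0.0035025672184811896 q6 -1.58 F [-0.38 -0.53 -1.99] w 0.0378
```

View pics/s6.png

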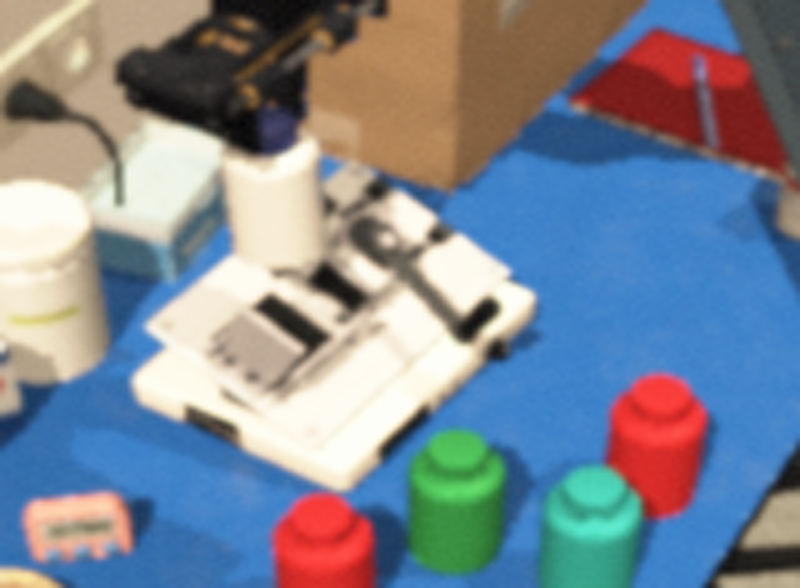

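The bottle hangs upright in the grip at crop (275,190), over the platform and clear of the rest and the lever. Now I'll lower it.

arm_command(deltas=[-0.6, -0.0045, 0.0007, 0.03, 0, -0.6, 0, 0, 0.03, 0, -0.6, 0, 0, 0.017, 0, -0.6, 0, 0, 0.008, 0, -0.6, 0, 0, 0, 0])

```text
time: 10.7
position: [0.6565, 0.0435, 0.2236]
tool_rot: [0.047, 0.999, 0.0, -0.0]
ft_force: [-1.1, 0.9, -1.9]
grip_width: 0.0378
grip_force: 25.0
```

arm_command(deltas=[-0.6, 0, 0, 0.003, 0, -0.6, 0, 0, 0.003, 0, -0.6, 0, 0, 0, 0])

```text
time: 11.08
position: [0.6566, 0.0432, 0.2177]
tool_rot: [0.047, 0.999, 0.0, 0.0]
ft_force: [-0.3, -0.4, -1.3]
grip_width: 0.0375
grip_force: 25.0
```

arm_command(deltas=[-0.6, 0, 0, 0.002, 0, -0.6, 0, 0, 0.002, 0, -0.6, 0, 0, 0.002, 0], newtons=12)

```text
time: 11.45
position: [0.6571, 0.0432, 0.2132]
tool_rot: [0.047, 0.999, -0.0, 0.001]
ft_force: [-2.8, -0.2, 10.3]
grip_width: 0.038
grip_force: 13.2
```

arm_command(deltas=[-0.6, 0.0083, 0, 0.0023, 0, -0.6, 0.0082, 0, 0.0036, 0, -0.6, 0, 0, 0, 0], newtons=8)

```text
time: 11.82
position: [0.6397, 0.0449, 0.2082]
tool_rot: [0.047, 0.999, -0.0, 0.0]
ft_force: [-3.6, 0.8, 9.8]
grip_width: 0.0383
grip_force: 10.3
```

arm_command(deltas=[-0.6, 0.0078, 0, 0.0038, 0, -0.6, 0.0076, 0, 0.0043, 0, -0.6, 0, 0, 0, 0])

```text
time: 12.2
position: [0.6223, 0.0467, 0.2003]
tool_rot: [0.047, 0.999, -0.0, -0.002]
ft_force: [-8.0, 1.3, 15.4]
grip_width: 0.0383
grip_force: 11.1
```

Run:
```python
from h import *
to(W(0,0,0))
for n in('scene',):
    im,d,P=cam(n);cv2.imwrite('pics/s7.png',cv2.resize(im[130:250,250:370],None,fx=5,fy=5,interpolation=cv2.INTER_CUBIC)[:,:,::-1])
```

```text
t 12.2 pos [0.6223 0.0467 0.2003] delta [-0.0218 -0.068   0.117 ] roll None q6 -1.58 F [-8.01  1.25 15.35] w 0.0383
```

View pics/s7.png

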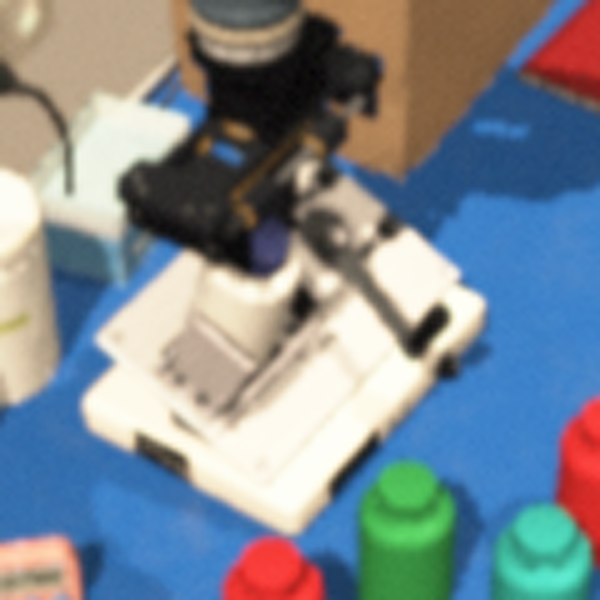

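The bottle is upright between the rest and the pad and partly tilted. Bottle body at crop (255,300), cap at (268,245). Continuing the arc with slightly less down.

arm_command(deltas=[-0.6, 0.0072, 0, 0.0036, 0, -0.6, 0.0069, 0, 0.0046, 0, -0.6, 0, 0, 0, 0], newtons=6)

```text
time: 12.62
position: [0.6085, 0.0484, 0.1918]
tool_rot: [0.047, 0.999, 0.0, -0.002]
ft_force: [-8.1, 1.1, 12.0]
grip_width: 0.0386
grip_force: 8.6
```

```bash
cat > bt.py <<'E'
from h import *
c,A=frame()
Q=[]
for n in('scene','top'):
    im,d,P=cam(n);p=cloud(d,P);q=(p-c)@A.T*1000
    hsv=cv2.cvtColor(im,cv2.COLOR_RGB2HSV)
    q=q.reshape(-1,3);h=hsv.reshape(-1,3)
    k=np.isfinite(q).all(1)&(q[:,0]>-30)&(q[:,0]<70)&(q[:,1]>20)&(q[:,1]<115)&(q[:,2]>73)&(q[:,2]<122)&(h[:,1]<90)&(h[:,2]>90)
    t=q[k&(q[:,2]<97)];print(n,'wall',len(t),np.round(np.percentile(t,[3,50,97],axis=0),1).tolist() if len(t) else '')
    k=np.isfinite(q).all(1)&(q[:,0]>-60)&(q[:,0]<80)&(q[:,1]>20)&(q[:,1]<115)&(q[:,2]>98)&(q[:,2]<140)&(h[:,0]>108)&(h[:,0]<140)&(h[:,1]>60)
    t=q[k];print(n,'cap',len(t),np.round(np.percentile(t,[3,50,97],axis=0),1).tolist() if len(t) else '')
    # cylinder fit on wall with fixed radius: free axis
    t=q[np.isfinite(q).all(1)&(q[:,0]>-30)&(q[:,0]<60)&(q[:,1]>30)&(q[:,1]<108)&(q[:,2]>(50 if n=='scene' else 75))&(q[:,2]<94)&(h[:,1]<90)&(h[:,2]>90)]
    from scipy.optimize import least_squares
    if len(t)>40:
        # axis: point (x,y) at n=85 and tilt a,b
        t=t[t[:,2]>71]
        f=lambda s:np.hypot(t[:,0]-s[0]-s[2]*(t[:,2]-85),t[:,1]-s[1]-s[3]*(t[:,2]-85))-32
        r=least_squares(f,[11,68,0,0],loss='soft_l1',f_scale=1.);s=r.x
        print(n,'axis@0',np.round([s[0]-85*s[2],s[1]-85*s[3]],1),'@85',np.round(s[:2],1),'tilt deg',np.round(np.degrees(s[2:]),1),len(t),'rms',np.sqrt(np.mean(f(s)**2)))
E
python3 bt.py; python3 -c "
from h import *
o,p,M=here();c,A=frame();print(A@(p-c)*1000)"
```

```text
scene wall 80 [[-16.8, 72.0, 74.4], [4.2, 95.8, 88.1], [37.5, 102.2, 96.3]]
scene cap 66 [[-1.8, 55.9, 112.7], [9.1, 73.5, 123.7], [20.6, 95.4, 132.9]]
scene axis@0 [10.8 70. ] @85 [14.2 69.3] tilt deg [ 2.3 -0.5] 77 rms 1.5835895538280025
top wall 0 
top cap 0 
[ 13.96613959  68.38566342 113.44287982]
```

arm_command(deltas=[-0.6, 0.003, 0, 0.001, 0, -0.6, 0.003, 0, 0.001, 0, -0.6, 0, 0, 0, 0], newtons=4)

```text
time: 13.1
position: [0.6061, 0.0488, 0.1909]
tool_rot: [0.047, 0.999, 0.0, 0.002]
ft_force: [-2.7, 2.1, 12.6]
grip_width: 0.0392
grip_force: 7.0
```

```bash
python3 bt.py; python3 -c "
from h import *
o,p,M=here();c,A=frame();print(A@(p-c)*1000)"
```

```text
scene wall 80 [[-18.9, 75.8, 74.1], [3.4, 96.8, 84.0], [35.6, 104.6, 96.6]]
scene cap 61 [[-4.3, 56.2, 114.2], [6.5, 75.0, 123.6], [16.4, 93.3, 131.8]]
scene axis@0 [ 8.2 71.5] @85 [12.1 69.8] tilt deg [ 2.7 -1.1] 70 rms 1.801525356532252
top wall 0 
top cap 0 
[ 11.82154736  68.47158774 113.59664711]
```

arm_command(deltas=[-0.5, 0, 0, -0.001, 0, -0.3, 0, 0, 0, 0, 0.2, 0, 0, 0, 0, 0.8, 0, 0, 0, 0, 0.8, 0, 0, 0, 0])

```text
time: 13.82
position: [0.6048, 0.048, 0.1881]
tool_rot: [0.047, 0.999, -0.0, -0.0]
ft_force: [0.6, -0.1, 0.3]
grip_width: 0.0606
grip_force: 0.0
```

```bash
python3 bt.py; python3 -c "
from h import *
to(W(0,0,0))"
```

```text
scene wall 73 [[-26.0, 73.2, 73.6], [-1.4, 96.6, 85.3], [29.3, 102.8, 96.3]]
scene cap 100 [[-13.9, 57.2, 111.7], [1.1, 78.1, 125.4], [14.9, 93.5, 131.8]]
scene axis@0 [16.3 68.9] @85 [ 5.3 68.9] tilt deg [-7.4  0. ] 67 rms 1.5869065801258635
top wall 0 
top cap 0 
t 13.925 pos [0.6048 0.048  0.188 ] delta [-0.0391 -0.0677  0.1048] roll None q6 -1.58 F [ 0.17  1.18 -0.14] w 0.0692
```

```bash
python3 bt.py;  python3 - <<'E'
from h import *
im,d,P=cam('scene');a=cv2.resize(im[140:230,260:350],None,fx=6,fy=6,interpolation=cv2.INTER_CUBIC)
cv2.imwrite('pics/s8.png',a[:,:,::-1])
E
```

```text
scene wall 62 [[-25.3, 77.2, 74.7], [-0.9, 96.5, 84.3], [30.9, 103.4, 95.5]]
scene cap 95 [[-13.6, 56.5, 110.7], [0.4, 78.9, 125.1], [13.3, 94.5, 133.2]]
scene axis@0 [11.9 68. ] @85 [ 6.1 69.6] tilt deg [-3.9  1.1] 65 rms 1.6371849245471728
top wall 0 
top cap 0
```

View pics/s8.png

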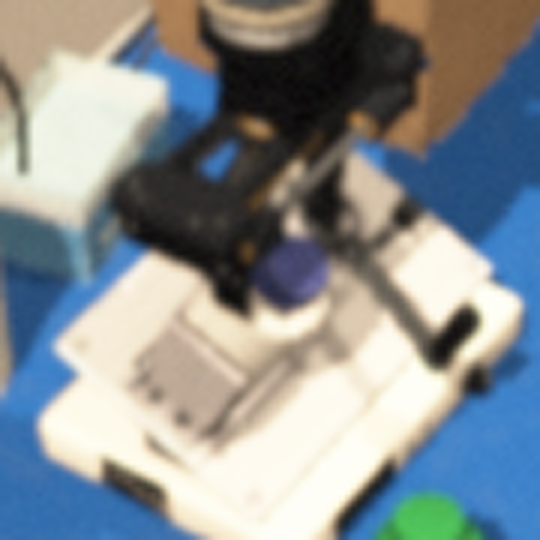

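The bottle stands free in the seat, with its cap at crop (290,272), square to the platform. Withdrawing straight up, then I'll measure from the wrist camera.

arm_command(deltas=[1, 0, 0, 0, 0, 1, 0, 0, -0.005, 0, 1, 0, 0, -0.02, 0, 1, 0, 0, -0.04, 0, 1, 0, 0, -0.05, 0, 1, 0, 0, -0.055, 0, 1, -0.025, -0.02, 0, 0, 1, 0, 0, 0, 0, 1, 0, 0, 0, 0])

```text
time: 15.2
position: [0.627, 0.0262, 0.3576]
tool_rot: [0.047, 0.999, 0.0, -0.001]
ft_force: [-0.6, -0.1, -0.2]
grip_width: 0.0874
grip_force: 0.0
```

```bash
cat > bw.py <<'E'
import sys,subprocess
exec(open('hm.py').read())
from scipy.optimize import least_squares
hsv=cv2.cvtColor(im,cv2.COLOR_RGB2HSV)
hh=hsv[v[k],u[k]]
t=Q[(Q[:,2]>119)&(Q[:,2]<132)&(Q[:,1]>30)&(Q[:,0]>-30)&(Q[:,0]<60)]
if len(t)>50:
    cc=cv2.minEnclosingCircle(t[:,:2].astype(np.float32));cm=t.mean(0);n=np.linalg.svd(t-cm,full_matrices=False)[2][2];n*=np.sign(n[2])
    print('cap top',len(t),cc,cm.round(1),'normal tilt deg x,y',np.degrees(n[:2]).round(1))
t=Q[(Q[:,2]>52)&(Q[:,2]<92)&(Q[:,1]>38)&(Q[:,1]<104)&(Q[:,0]>-40)&(Q[:,0]<50)]
f=lambda s:np.hypot(t[:,0]-s[0]-s[2]*(t[:,2]-70),t[:,1]-s[1]-s[3]*(t[:,2]-70))-32
s=least_squares(f,[11,68,0,0],loss='soft_l1').x;print('wall',len(t),'axis@70',s[:2].round(1),'tilt',np.degrees(s[2:]).round(1))
E
python3 bw.py w9; python3 -c "
from h import *
to(W(0,0,0))"
```

```text
rest 384 [[-14.4, 106.2, 65.4], [11.4, 110.9, 68.7], [35.4, 115.5, 71.0]]
pad 212 [[-11.1, 23.8, 57.2], [7.1, 27.7, 59.3], [23.9, 31.5, 61.3]]
paddle 311 [[52.7, -22.6, 51.0], [67.9, -15.1, 61.8], [81.4, -9.7, 64.2]]
wire 49 [[-28.0, 104.1, 46.8], [-25.1, 110.3, 48.3], [-22.5, 118.3, 50.7]]
handle 1093 [[-88.9, 1.4, 100.6], [17.4, 48.5, 105.8], [33.5, 78.0, 116.8]]
pivot 158 [[-3.2, -25.0, 66.0], [6.3, -15.5, 68.8], [17.4, 38.1, 73.7]]
bolt 1108 [[-14.7, 51.4, 122.2], [2.9, 67.8, 125.5], [19.5, 84.4, 127.7]]
cap top 1120 ((1.6427325010299683, 68.00365447998047), 20.04099464416504) [  3.   67.8 125.3] normal tilt deg x,y [-2.9 -0.6]
wall 468 axis@70 [ 7.2 68.4] tilt [-6.8 -0.4]
t 15.25 pos [0.6269 0.0264 0.3576] delta [-0.0156 -0.0484  0.2743] roll None q6 -1.61 F [ 0.3  -0.88 -0.86] w 0.0871
```

The axis leans about 5° downhill over the gallery. I'll nudge the cap back uphill with shut fingers.

Run:
```python
from h import *
c,A=frame();g=A[0].copy();g[2]=0;g/=np.linalg.norm(g)
T=c+g*(-.100)+A[1]*.068+[0,0,.097];print(T);to(T,A[1][:2])
```

```text
[0.54439586 0.05434776 0.18015231]
t 15.25 pos [0.6269 0.0264 0.3576] delta [0.0843 0.02   0.1776] roll 0.004109460885777905 q6 -1.61 F [ 0.3  -0.88 -0.86] w 0.0871
```

arm_command(deltas=[-1, 0.042, 0.01, 0, 0, -1, 0.042, 0.01, 0, 0, -1, 0, 0, 0.05, 0, -1, 0, 0, 0.05, 0, -1, 0, 0, 0.05, 0, -1, 0, 0, 0.0276, 0, -1, 0, 0, 0, 0, -1, -0.01, 0, 0, 0, -1, -0.004, 0, 0, 0, -1, 0, 0, 0, 0], newtons=15)

```text
time: 16.5
position: [0.5614, 0.0522, 0.182]
tool_rot: [0.047, 0.999, -0.0, 0.001]
ft_force: [-0.2, -0.0, 0.1]
grip_width: 0.0015
grip_force: 0.0
```

arm_command(deltas=[-1, -0.003, 0, 0, 0, -1, 0, 0, 0, 0])

```text
time: 16.75
position: [0.5633, 0.052, 0.181]
tool_rot: [0.047, 0.999, -0.0, 0.0]
ft_force: [0.1, 0.1, 0.2]
grip_width: 0.0006
grip_force: 0.0
```

arm_command(deltas=[-1, -0.003, 0, 0, 0, -1, 0, 0, 0, 0])

```text
time: 17.0
position: [0.5663, 0.0517, 0.1807]
tool_rot: [0.047, 0.999, -0.0, 0.0]
ft_force: [-0.6, 0.2, 0.4]
grip_width: 0.0005
grip_force: 0.0
```

arm_command(deltas=[-1, -0.003, 0, 0, 0, -1, 0, 0, 0, 0])

```text
time: 17.25
position: [0.5693, 0.0514, 0.1807]
tool_rot: [0.047, 0.999, -0.0, 0.0]
ft_force: [0.0, 0.4, -0.6]
grip_width: 0.0007
grip_force: 0.1
```

arm_command(deltas=[-1, -0.003, 0, 0, 0, -1, 0, 0, 0, 0])

```text
time: 17.5
position: [0.5723, 0.0512, 0.1808]
tool_rot: [0.047, 0.999, -0.0, 0.0]
ft_force: [-0.3, 0.4, -0.0]
grip_width: 0.0003
grip_force: 0.1
```

```bash
python3 bt.py|head -3
```

```text
scene wall 69 [[-20.4, 75.8, 73.6], [2.6, 97.8, 84.0], [28.8, 103.1, 95.7]]
scene cap 0 
scene axis@0 [14.4 70.1] @85 [11.6 69. ] tilt deg [-1.9 -0.7] 65 rms 1.691045647013412
```

arm_command(deltas=[-1, 0.01, 0, 0, 0, -1, 0.02, 0, 0, 0, -1, 0, 0, -0.06, 0, 0.5, 0, 0, -0.06, 0, 1, -0.04, -0.01, -0.055, 0, 1, -0.05, -0.01, 0, 0, 1, 0, 0, 0, 0, 1, 0, 0, 0, 0])

```text
time: 18.6
position: [0.6249, 0.0272, 0.3496]
tool_rot: [0.047, 0.999, 0.0, -0.002]
ft_force: [-0.5, 0.6, -0.4]
grip_width: 0.0425
grip_force: 0.0
```

```bash
python3 bw.py w10|grep -E "cap|wall|pad "; python3 -c "
from h import *
to(W(0,0,0))"
```

```text
pad 217 [[-10.7, 23.9, 57.4], [7.2, 27.6, 59.3], [24.0, 33.8, 61.0]]
cap top 1162 ((1.447838306427002, 67.68202209472656), 20.001873016357422) [  2.8  67.5 125.4] normal tilt deg x,y [-3.2 -0.5]
wall 469 axis@70 [ 7.2 67.9] tilt [-6.9 -0.3]
t 18.65 pos [0.6247 0.0273 0.3499] delta [-0.0181 -0.0491  0.2667] roll None q6 -1.61 F [0.52 0.51 0.06] w 0.0467
```

Run:
```python
from h import *
q=np.load('w10.npz')['q'].reshape(-1,3);q=q[np.isfinite(q).all(1)]
def fit(t,nm):
    for _ in range(4):
        m=t.mean(0);n=np.linalg.svd(t-m,full_matrices=False)[2][2];n*=np.sign(n[2]);t=t[abs((t-m)@n)<2]
    print(nm,len(t),m.round(1),np.degrees(n[:2]).round(2))
fit(q[(abs(q[:,2])<4)&(q[:,1]<-30)&(q[:,1]>-125)&(abs(q[:,0])<75)],'plate right')
fit(q[(abs(q[:,2])<5)&(abs(q[:,1])<125)&(q[:,0]<-35)&(q[:,0]>-75)],'plate low')
fit(q[(np.hypot(q[:,0]-2,q[:,1]-67.7)<16)&(q[:,2]>118)&(q[:,2]<132)],'cap')
fit(q[(np.hypot(q[:,0]-2,q[:,1]-67.7)<29)&(np.hypot(q[:,0]-2,q[:,1]-67.7)>22)&(q[:,2]>96)&(q[:,2]<112)],'shoulder')
s=q[(q[:,1]>55)&(q[:,1]<82)&(q[:,0]<0)&(q[:,0]>-45)&(q[:,2]>10)&(q[:,2]<104)]
for n in range(10,104,8):
    t=s[(s[:,2]>=n)&(s[:,2]<n+8)&(abs(s[:,1]-68)<5)];print(n+4,len(t),np.round(t[:,0].min() if len(t) else 0,1),np.round(np.median(t[:,0]) if len(t) else 0,1))
```

```text
plate right 4068 [ -5.6 -78.7   0.1] [0.2  0.05]
plate low 2896 [-55.5 -13.2   0.2] [0.06 0.04]
cap 744 [  2.1  67.7 125.8] [-6.35 -0.27]
shoulder 650 [ 11.6  66.6 104.1] [-7.64 -0.42]
14 0 0 0
22 0 0 0
30 0 0 0
38 0 0 0
46 0 0 0
54 0 0 0
62 0 0 0
70 0 0 0
78 0 0 0
86 0 0 0
94 0 0 0
102 0 0 0
```

The lean is 6.4°, with the foot slid uphill. The cure is to press the foot down the slope from behind with shut fingers held low; the wire then acts as the pivot.

Run:
```python
from h import *
c,A=frame();to(W(68,68,22),A[1][:2]);to(W(52,68,22)-W(68,68,22)+here()[1])
```

```text
t 18.65 pos [0.6247 0.0273 0.3499] delta [-0.0704  0.0187  0.2176] roll 0.0040292589796884215 q6 -1.61 F [0.52 0.51 0.06] w 0.0467
t 18.65 pos [0.6247 0.0273 0.3499] delta [0.0145 0.0001 0.0069] roll None q6 -1.61 F [0.52 0.51 0.06] w 0.0467
```

arm_command(deltas=[-1, -0.035, 0.0094, 0, 0, -1, -0.0354, 0.0093, 0, 0, -1, 0, 0, 0.05, 0, -1, 0, 0, 0.05, 0, -1, 0, 0, 0.05, 0, -1, 0, 0, 0.04, 0, -1, 0, 0, 0.0156, 0, -1, 0, 0, 0.01, 0, -1, 0, 0, 0, 0, -1, 0, 0, 0, 0])

```text
time: 19.9
position: [0.6993, 0.0389, 0.137]
tool_rot: [0.047, 0.999, -0.0, 0.002]
ft_force: [1.3, 0.3, -0.4]
grip_width: 0.0004
grip_force: 0.0
```

arm_command(deltas=[-1, 0.0045, 0, 0.0021, 0, -1, 0.0036, 0, 0.0017, 0, -1, 0, 0, 0, 0])

```text
time: 20.27
position: [0.6895, 0.0398, 0.1313]
tool_rot: [0.047, 0.999, 0.0, -0.0]
ft_force: [-0.4, -0.1, 0.6]
grip_width: 0.0004
grip_force: 0.0
```

```bash
python3 bt.py|head -3;python3 -c "
from h import *
o,p,M=here();c,A=frame();print(A@(p-c)*1000,o['ft_force'])"
```

```text
scene wall 88 [[-26.7, 70.6, 73.5], [-1.3, 95.3, 87.0], [33.8, 102.4, 96.5]]
scene cap 92 [[-13.9, 55.1, 112.1], [-0.1, 76.2, 124.4], [13.5, 88.3, 130.7]]
scene axis@0 [16.7 69.2] @85 [ 4.8 68.9] tilt deg [-8.  -0.2] 75 rms 1.5866250890812617
[62.60834908 67.61244576 23.87692675] [ 0.06571096 -0.10880688 -0.51946215]
```

Continue in small steps with force checks.

arm_command(deltas=[-1, 0.0027, 0, 0.0013, 0, -1, 0.0027, 0, 0.0013, 0, -1, 0, 0, 0, 0])

```text
time: 20.75
position: [0.6843, 0.0403, 0.1285]
tool_rot: [0.047, 0.999, 0.0, -0.0]
ft_force: [-0.1, 0.1, -0.5]
grip_width: 0.0005
grip_force: 0.0
```

arm_command(deltas=[-1, 0.0018, 0, 0.0008, 0, -1, 0.0018, 0, 0.0008, 0, -1, 0, 0, 0, 0])

```text
time: 21.12
position: [0.6809, 0.0406, 0.127]
tool_rot: [0.047, 0.999, 0.0, -0.0]
ft_force: [0.9, 0.2, -1.0]
grip_width: 0.0003
grip_force: 0.0
```

```bash
python3 bt.py|head -3;python3 -c "
from h import *
o,p,M=here();c,A=frame();print(A@(p-c)*1000,o['ft_force'])"
```

```text
scene wall 85 [[-26.5, 74.5, 73.7], [3.3, 95.7, 86.0], [34.1, 107.9, 96.1]]
scene cap 93 [[-14.2, 52.5, 113.3], [-0.1, 75.0, 124.8], [14.8, 88.4, 131.1]]
scene axis@0 [13.3 67.9] @85 [ 5.1 68.6] tilt deg [-5.5  0.5] 77 rms 1.3956489101236929
[52.69137038 67.60299039 23.85455237] [-0.41178289  0.12678394 -0.4430715 ]
```

arm_command(deltas=[-1, 0.0018, 0, 0.0008, 0, -1, 0.0009, 0, 0.0004, 0, -1, 0, 0, 0, 0])

```text
time: 21.6
position: [0.6795, 0.0407, 0.1264]
tool_rot: [0.047, 0.999, -0.0, 0.001]
ft_force: [1.4, 0.4, 1.0]
grip_width: 0.0009
grip_force: 1.1
```

arm_command(deltas=[-1, 0.0018, 0, 0.0008, 0, -1, 0.0009, 0, 0.0004, 0, -1, 0, 0, 0, 0])

```text
time: 21.98
position: [0.679, 0.0407, 0.1261]
tool_rot: [0.047, 0.999, -0.0, 0.004]
ft_force: [5.6, -0.2, 0.7]
grip_width: 0.0004
grip_force: 2.8
```

```bash
python3 bt.py|head -3;python3 -c "
from h import *
o,p,M=here();c,A=frame();print(A@(p-c)*1000,o['ft_force'])"
```

```text
scene wall 83 [[-26.9, 69.2, 74.4], [1.4, 93.8, 87.0], [34.1, 102.3, 96.6]]
scene cap 96 [[-14.3, 52.9, 112.9], [-0.1, 75.6, 124.2], [13.9, 89.9, 130.5]]
scene axis@0 [15.3 71.1] @85 [ 4.8 68.5] tilt deg [-7.1 -1.8] 76 rms 1.5992075586129852
[50.23546606 67.52886468 23.77288344] [5.68520555 0.23255625 0.87042744]
```

arm_command(deltas=[-1, 0.0018, 0, 0.0008, 0, -1, 0.0018, 0, 0.0008, 0, -1, 0, 0, 0, 0])

```text
time: 22.45
position: [0.6787, 0.0406, 0.1258]
tool_rot: [0.047, 0.999, -0.0, 0.008]
ft_force: [10.0, -0.6, 1.2]
grip_width: 0.0003
grip_force: 4.5
```

arm_command(deltas=[-1, 0.0018, 0, 0.0008, 0, -1, 0.0018, 0, 0.0008, 0, -1, 0, 0, 0, 0])

```text
time: 22.82
position: [0.6785, 0.0406, 0.1256]
tool_rot: [0.047, 0.999, -0.0, 0.012]
ft_force: [13.8, -0.9, 2.3]
grip_width: 0.0005
grip_force: 6.4
```

```bash
python3 bt.py|head -3;python3 -c "
from h import *
o,p,M=here();c,A=frame();print(A@(p-c)*1000,o['ft_force'])"
```

```text
scene wall 87 [[-26.9, 69.3, 73.7], [0.9, 94.7, 87.3], [34.4, 102.1, 96.8]]
scene cap 94 [[-13.8, 56.1, 112.7], [-0.0, 75.8, 124.9], [14.0, 88.9, 130.5]]
scene axis@0 [12.3 70.5] @85 [ 4.8 68.8] tilt deg [-5.  -1.1] 78 rms 1.5087599516774446
[49.56071977 67.35875415 23.54110718] [14.12576276 -0.86866764  1.94273524]
```

Run:
```python
from h import *
c,A=frame();w=np.load('w2.npz');q=(w['p']-c)@A.T*1000;im=w['im']
print('w2: n median map rows x (60..-30), cols y 100..50; and gray')
for x in range(65,-35,-6):
    r=[]
    for y in range(102,50,-8):
        k=(abs(q[...,0]-x)<3)&(abs(q[...,1]-y)<4)&np.isfinite(q[...,2]);k[232:]=0
        r.append(f"{np.median(q[k][:,2]):.1f}/{im[k].mean():.0f}" if k.sum()>2 else '--')
    print(x,r)
# current world: low side of bottle from top? use scene: foot region
im,d,P=cam('top');p=(cloud(d,P)-c)@A.T*1000
t=p.reshape(-1,3);k=np.isfinite(t).all(1)&(abs(t[:,1]-68)<30)&(t[:,0]<0)&(t[:,0]>-60)&(t[:,2]>15);t=t[k]
for n in range(15,125,10):
    s=t[(t[:,2]>=n)&(t[:,2]<n+10)&(abs(t[:,1]-68)<8)];print(n+5,len(s),s[:,0].min().round(1) if len(s) else '', s[:,1].mean().round(1) if len(s) else '')
```

```text
w2: n median map rows x (60..-30), cols y 100..50; and gray
65 ['-0.5/246', '-0.4/246', '-0.5/245', '0.2/245', '0.0/245', '-0.4/245', '-0.6/238']
59 ['-0.3/246', '-0.3/246', '-0.7/246', '-0.1/246', '-0.1/246', '-0.3/245', '0.3/238']
53 ['-0.2/245', '-0.1/244', '-0.1/244', '-0.1/244', '-0.3/244', '-0.4/244', '-0.7/237']
47 ['-0.3/246', '-0.7/246', '-0.1/245', '-0.2/245', '-0.1/245', '-0.3/245', '-0.5/236']
41 ['0.4/128', '0.4/126', '0.2/130', '0.2/130', '0.6/136', '0.3/145', '0.2/145']
35 ['0.5/29', '0.6/32', '1.1/32', '0.8/32', '0.3/32', '1.0/32', '0.9/64']
29 ['1.1/19', '0.6/23', '0.4/28', '0.6/32', '0.4/33', '27.6/47', '1.6/71']
23 ['0.7/19', '0.8/21', '0.6/21', '0.7/21', '0.5/23', '58.8/80', '21.2/98']
17 ['1.2/18', '0.9/21', '0.2/21', '0.6/19', '0.3/16', '59.0/110', '38.5/129']
11 ['1.0/18', '0.6/21', '0.5/21', '0.7/18', '1.1/20', '59.1/115', '41.2/107']
5 ['1.3/19', '0.5/21', '0.7/21', '0.7/18', '0.2/20', '59.5/100', '42.6/112']
-1 ['1.3/18', '0.5/21', '0.9/21', '0.6/18', '0.6/17', '58.9/96', '47.8/124']
-7 ['1.4/19', '0.7/22', '0.7/20', '0.9/19', '0.5/19', '59.3/106', '38.4/121']
-13 ['1.0/26', '0.9/22', '0.7/21', '0.5/18', '0.4/18', '58.6/114', '48.3/126']
-19 ['0.8/44', '1.1/52', '0.9/43', '0.8/53', '0.7/65', '--', '47.5/160']
-25 ['24.8/194', '25.0/176', '24.8/158', '24.8/159', '45.8/173', '48.5/191', '25.2/187']
-31 ['-0.4/180', '-0.5/193', '-0.6/134', '-0.9/128', '--', '--', '0.0/163']
20 0  
30 0  
40 0  
50 0  
60 0  
70 0  
80 0  
90 0  
100 0  
110 0  
120 0
```

The horizontal push line passes through the wire contact, so it jams. I'll drag the wall downward with finger friction instead.

arm_command(deltas=[-1, 0, 0, 0.003, 0, -1, 0, 0, 0.003, 0, -1, 0, 0, 0.003, 0, -1, 0, 0, 0, 0])

```text
time: 23.48
position: [0.6793, 0.0404, 0.1191]
tool_rot: [0.047, 0.999, -0.001, 0.013]
ft_force: [11.7, -0.2, 12.9]
grip_width: 0.0008
grip_force: 7.9
```

```bash
python3 bt.py|head -3;python3 -c "
from h import *
o,p,M=here();c,A=frame();print(A@(p-c)*1000,o['ft_force'])"
```

```text
scene wall 86 [[-21.9, 73.2, 73.4], [3.0, 95.3, 87.0], [36.8, 101.9, 96.4]]
scene cap 90 [[-7.0, 56.5, 109.9], [6.9, 75.2, 123.1], [21.0, 88.4, 127.6]]
scene axis@0 [ 3.6 69.8] @85 [ 8.7 68.2] tilt deg [ 3.4 -1.1] 77 rms 2.085868339017728
[47.62817215 67.24154637 17.35959204] [12.04480644 -1.17504121 12.1932487 ]
```

arm_command(deltas=[-1, -0.004, 0, 0, 0, -1, -0.01, 0, -0.006, 0, -1, -0.012, 0, -0.01, 0, -1, 0, 0, -0.05, 0, -1, 0, 0, -0.06, 0, -1, 0, 0, -0.06, 0, -1, 0.03, -0.015, -0.04, 0, -1, 0.05, -0.015, -0.01, 0, -1, 0, 0, 0, 0, -1, 0, 0, 0, 0])

```text
time: 24.82
position: [0.6115, 0.017, 0.3479]
tool_rot: [0.047, 0.999, 0.0, -0.001]
ft_force: [-0.1, -0.0, -0.4]
grip_width: 0.0004
grip_force: 0.0
```

```bash
cat >> bw.py <<'E'
def fit(t,nm):
    for _ in range(4):
        m=t.mean(0);n=np.linalg.svd(t-m,full_matrices=False)[2][2];n*=np.sign(n[2]);t=t[abs((t-m)@n)<2]
    print(nm,len(t),m.round(1),np.degrees(n[:2]).round(2))
fit(Q[(np.hypot(Q[:,0]-cc[0][0],Q[:,1]-cc[0][1])<16)&(Q[:,2]>118)&(Q[:,2]<132)],'capfit')
E
python3 bw.py w11|grep -E "cap|wall|pad |handle"; python3 -c "
from h import *
to(W(0,0,0))"
```

```text
pad 188 [[-11.0, 24.5, 57.8], [7.3, 28.1, 59.4], [24.3, 30.8, 61.0]]
handle 977 [[-89.1, 0.7, 100.1], [11.8, 48.1, 102.7], [35.7, 77.5, 116.7]]
cap top 1145 ((9.286519050598145, 67.24076080322266), 19.667524337768555) [ 10.   67.  123.8] normal tilt deg x,y [ 0.8 -0.6]
wall 215 axis@70 [ 9.3 67.6] tilt [-0.8 -0.3]
capfit 773 [  9.4  67.3 124. ] [ 0.28 -0.54]
t 24.875 pos [0.6122 0.0171 0.3477] delta [-0.0292 -0.0377  0.2645] roll None q6 -1.63 F [ 0.34 -0.06  0.07] w 0.0005
```

The bottle is flat (0.3°) and against the gallery. Next is the lever: straddle the handle and follow the arc. Pad travel should land near half at a≈1.15, so I'll stop first at about 1.0 and measure.

```bash
cat > arc.py <<'E'
from h import *
PV=(5.6,-16.6)
def tcp(a):
    f=np.radians(155)+a; return W(PV[0]+95*np.cos(f),PV[1]+95*np.sin(f),103)-[0,0,.010]
def rows(a0,a1,n,roll,M,start):
    out=[];p=start.copy();M=M.copy()
    for i in range(1,n+1):
        t=tcp(a0+(a1-a0)*i/n);d=M.T@(t-p);out.append([*d.round(4),roll]);p=t;M=M@R.from_euler('z',roll).as_matrix()
    return out
E
python3 - <<'E'
from arc import *
c,A=frame();o,p,M=here();print(o['q'][5]);t=tcp(.19);to(t+[0,0,.06],A[1][:2]);to(t)
for r in rows(.19,1.08,12,-.06,M,t):print(r)
E
```

```text
-1.6315923895965212
t 24.875 pos [0.6122 0.0171 0.3477] delta [ 0.0931 -0.0306  0.1584] roll 0.004027426158926595 q6 -1.63 F [ 0.34 -0.06  0.07] w 0.0005
t 24.875 pos [0.6122 0.0171 0.3477] delta [ 0.093  -0.0306  0.2184] roll None q6 -1.63 F [ 0.34 -0.06  0.07] w 0.0005
[np.float64(0.0014), np.float64(-0.0069), np.float64(0.0006), -0.06]
[np.float64(0.0013), np.float64(-0.0069), np.float64(0.0004), -0.06]
[np.float64(0.0013), np.float64(-0.0069), np.float64(0.0002), -0.06]
[np.float64(0.0012), np.float64(-0.0069), np.float64(-0.0), -0.06]
[np.float64(0.0012), np.float64(-0.0069), np.float64(-0.0003), -0.06]
[np.float64(0.0011), np.float64(-0.0069), np.float64(-0.0005), -0.06]
[np.float64(0.001), np.float64(-0.0069), np.float64(-0.0007), -0.06]
[np.float64(0.001), np.float64(-0.0069), np.float64(-0.0009), -0.06]
[np.float64(0.0009), np.float64(-0.0069), np.float64(-0.0011), -0.06]
[np.float64(0.0009), np.float64(-0.0069), np.float64(-0.0013), -0.06]
[np.float64(0.0008), np.float64(-0.0068), np.float64(-0.0015), -0.06]
[np.float64(0.0007), np.float64(-0.0068), np.float64(-0.0017), -0.06]
```

arm_command(deltas=[-0.05, 0.031, -0.0102, 0, 0, -0.05, 0.031, -0.0102, 0, 0, -0.05, 0.031, -0.0102, 0.04, 0, -0.05, 0, 0, 0.05, 0, -0.05, 0, 0, 0.05, 0, -0.05, 0, 0, 0, 0], newtons=8)

```text
time: 25.62
position: [0.5143, -0.0042, 0.2046]
tool_rot: [0.047, 0.999, 0.001, -0.005]
ft_force: [0.8, 0.1, 0.5]
grip_width: 0.0402
grip_force: 0.0
```

Run:
```python
from arc import *
to(tcp(.19));c,A=frame()
im,d,P=cam('top');t=((cloud(d,P)-c)@A.T*1000).reshape(-1,3)
im,d,P=cam('scene');t=np.r_[t,((cloud(d,P)-c)@A.T*1000).reshape(-1,3)]
k=np.isfinite(t).all(1)&(t[:,0]<-70)&(t[:,0]>-105)&(t[:,1]>-15)&(t[:,1]<30)&(t[:,2]>75)&(t[:,2]<118);t=t[k];print(len(t),np.percentile(t,[3,50,97],axis=0).round(1))
```

```text
t 25.625 pos [ 0.5143 -0.0042  0.2046] delta [-0.0029 -0.0004  0.0752] roll None q6 -1.7 F [0.8  0.09 0.48] w 0.0402
52 [[-96.6   1.6  79.9]
 [-88.4  13.7 102.7]
 [-79.8  18.8 114.3]]
```

arm_command(deltas=[-0.05, -0.0029, 0.001, 0.03, 0, -0.05, 0, 0, 0.03, 0, -0.05, 0, 0, 0.01, 0, -0.05, 0, 0, 0.005, 0, -0.22, 0, 0, 0, 0, -0.22, 0, 0, 0, 0])

```text
time: 26.48
position: [0.5204, -0.0043, 0.1346]
tool_rot: [0.047, 0.999, -0.0, 0.001]
ft_force: [0.1, 0.3, -0.4]
grip_width: 0.035
grip_force: 0.0
```

```bash
python3 -c "
from arc import *
to(tcp(.19))"
```

```text
t 26.475 pos [ 0.5204 -0.0043  0.1346] delta [ 0.004  -0.0007  0.0051] roll None q6 -1.7 F [ 0.08  0.25 -0.36] w 0.035
```

arm_command(deltas=[-0.22, 0.003, 0, 0.005, 0, -0.22, 0.0014, -0.0069, 0.0006, -0.06, -0.22, 0.0013, -0.0069, 0.0004, -0.06, -0.22, 0.0013, -0.0069, 0.0002, -0.06, -0.22, 0.0012, -0.0069, 0, -0.06, -0.22, 0.0012, -0.0069, -0.0003, -0.06, -0.22, 0.0011, -0.0069, -0.0005, -0.06, -0.22, 0, 0, 0, 0])

```text
time: 27.48
position: [0.5094, -0.044, 0.1272]
tool_rot: [-0.132, 0.991, 0.002, -0.002]
ft_force: [-1.2, 5.2, -2.6]
grip_width: 0.034
grip_force: 2.3
```

```bash
cat > lev.py <<'E'
from arc import *
c,A=frame();o,p,M=here();q=A@(p-c)*1000;h=A@(p+[0,0,.010]-c)*1000
a=np.arctan2(h[1]-PV[1],h[0]-PV[0])%(2*np.pi)-np.radians(155);print('tool angle',a,'rad',np.hypot(h[0]-PV[0],h[1]-PV[1]),'n',h[2],'F',np.round(o['ft_force'],1),'q6',o['q'][5],'t',o['time'])
E
python3 lev.py; python3 bt.py|head -3
```

```text
tool angle 0.6084588139502962 rad 97.2779031426079 n 102.30476654131489 F [-1.2  5.2 -2.6] q6 -2.14266144835981 t 27.475
scene wall 86 [[-21.6, 69.6, 73.9], [4.2, 95.1, 86.1], [36.5, 102.6, 96.6]]
scene cap 91 [[-7.9, 55.4, 113.4], [7.1, 76.9, 124.0], [20.6, 90.6, 128.9]]
scene axis@0 [10.2 70.8] @85 [ 8.6 68.2] tilt deg [-1.1 -1.7] 75 rms 1.5737837577530536
```

arm_command(deltas=[-0.22, 0.001, -0.0069, -0.0007, -0.06, -0.22, 0.001, -0.0069, -0.0009, -0.06, -0.22, 0.0009, -0.0069, -0.0011, -0.06, -0.22, 0.0009, -0.0069, -0.0013, -0.06, -0.22, 0.0008, -0.0068, -0.0015, -0.06, -0.22, 0.0, 0, 0, 0])

```text
time: 28.32
position: [0.5172, -0.0778, 0.1327]
tool_rot: [-0.279, 0.96, 0.002, -0.003]
ft_force: [-3.2, 3.1, -2.5]
grip_width: 0.0339
grip_force: 2.3
```

```bash
python3 lev.py; python3 bt.py|head -3
python3 - <<'E'
from h import *
c,A=frame();im,d,P=cam('wrist');q=(cloud(d,P)-c)@A.T*1000;np.savez('w12.npz',im=im,q=q,d=d)
k=np.isfinite(q).all(2);t=q[k]
def pr(nm,x,y,n):
    m=(t[:,0]>x[0])&(t[:,0]<x[1])&(t[:,1]>y[0])&(t[:,1]<y[1])&(t[:,2]>n[0])&(t[:,2]<n[1]);print(nm,m.sum(),np.percentile(t[m],[3,50,97],axis=0).round(1).tolist() if m.sum() else '')
pr('pad',(-12,25),(10,80),(54,63.5));pr('cap',(-20,40),(40,100),(118,130));pr('handle',(-120,80),(-140,40),(100,120))
E
```

```text
tool angle 0.972117169063142 rad 97.13905307920028 n 102.53898100980754 F [-3.2  3.1 -2.5] q6 -2.4995441830970218 t 28.325
scene wall 85 [[-23.2, 65.0, 73.5], [4.6, 101.9, 85.6], [36.2, 108.3, 96.0]]
scene cap 93 [[-9.1, 63.8, 114.7], [4.5, 82.6, 124.0], [18.7, 95.8, 130.4]]
scene axis@0 [11.9 75.7] @85 [ 7.3 74.3] tilt deg [-3.1 -1. ] 75 rms 1.3513347156448816
pad 0 
cap 0 
handle 1648 [[-98.7, -92.6, 101.1], [-80.0, -65.1, 112.5], [-62.3, -53.5, 119.2]]
```

Run:
```python
from arc import *
o,p,M=here();s=tcp(.972)
for r in rows(.972,1.152,3,-.05,M,s):print([float(x) for x in r])
```

```text
[0.0008, -0.0055, -0.0013, -0.05]
[0.0007, -0.0055, -0.0014, -0.05]
[0.0007, -0.0054, -0.0016, -0.05]
```

arm_command(deltas=[-0.22, 0.0008, -0.0055, -0.0013, -0.05, -0.22, 0.0007, -0.0055, -0.0014, -0.05, -0.22, 0.0007, -0.0054, -0.0016, -0.05, -0.22, 0, 0, 0, 0])

```text
time: 28.98
position: [0.5245, -0.0917, 0.1367]
tool_rot: [-0.35, 0.937, 0.003, -0.003]
ft_force: [-3.9, 4.7, -3.7]
grip_width: 0.0339
grip_force: 3.1
```

```bash
python3 lev.py
```

```text
tool angle 1.1392020974718262 rad 96.93868991291282 n 102.47238780523315 F [-3.9  4.7 -3.7] q6 -2.6703133377093393 t 28.975
```

arm_command(deltas=[-0.15, 0, 0.005, 0, 0, 0, 0, 0, -0.04, 0, 0.2, 0, 0, -0.06, 0, 0.2, 0, 0, -0.06, 0.16, -1, 0, 0, -0.055, 0.16, -1, 0, 0, 0, 0.16, -1, 0, 0, 0, 0.17, -1, -0.05, 0.04, 0, 0, -1, -0.05, 0.04, 0, 0, -1, 0, 0, 0, 0, -1, 0, 0, 0, 0])

```text
time: 30.35
position: [0.6168, -0.0057, 0.3533]
tool_rot: [-0.033, 0.999, -0.001, 0.001]
ft_force: [-1.0, -0.5, 0.2]
grip_width: 0.0013
grip_force: 0.0
```

```bash
python3 bw.py w13
python3 - <<'E'
from h import *
q0=np.load('w9.npz')['q'];q=np.load('w13.npz')['q'];im=np.load('w13.npz')['im']
# strip profile along y at x in -8..22 (bottle low-occlusion): median n and brightness per mm
for nm,f in(('w3','w3'),('w13','w13')):
    z=np.load(f+'.npz');t=z['q'].reshape(-1,3);b=z['im'].reshape(-1,3).mean(1);k=np.isfinite(t).all(1)&(t[:,0]>-12)&(t[:,0]<22);t=t[k];b=b[k]
    print(nm,[(y,int(np.median(t[m,2])),int(np.median(b[m]))) for y in range(0,56,2) for m in [(abs(t[:,1]-y)<=1)&(t[:,2]>20)&(t[:,2]<64)] if m.sum()>3])
to(W(0,0,0))
E
```

```text
rest 201 [[-15.8, 106.7, 65.6], [23.7, 112.4, 69.1], [36.7, 115.6, 71.0]]
pad 212 [[-11.0, 35.2, 56.9], [7.9, 39.3, 59.3], [24.3, 44.6, 61.5]]
paddle 293 [[52.9, -22.5, 57.2], [67.6, -16.0, 62.0], [81.6, -9.8, 64.0]]
wire 64 [[-28.0, 40.8, 45.8], [-25.0, 48.7, 48.3], [-22.1, 118.8, 49.8]]
handle 1072 [[-73.6, -77.8, 100.4], [9.8, 54.7, 103.9], [35.0, 77.4, 116.7]]
pivot 149 [[-3.0, -24.9, 66.1], [5.9, -16.8, 68.0], [13.4, -8.2, 71.1]]
bolt 1098 [[-9.4, 57.4, 122.1], [7.9, 74.0, 124.7], [24.3, 91.0, 126.3]]
cap top 1111 ((7.057048320770264, 74.7292709350586), 19.780805587768555) [  7.9  74.1 124.6] normal tilt deg x,y [-0.4 -0.4]
wall 556 axis@70 [ 8.  73.2] tilt [-0.2  6.8]
capfit 720 [  7.2  74.7 124.8] [-2.1   0.49]
w3 [(0, 50, 242), (2, 49, 245), (4, 50, 245), (6, 49, 245), (8, 49, 247), (10, 49, 245), (12, 39, 176), (14, 38, 124), (16, 38, 117), (18, 39, 112), (20, 38, 136), (22, 38, 133), (24, 58, 186), (26, 59, 218), (28, 58, 132), (30, 58, 53)]
w13 [(0, 44, 116), (2, 44, 139), (4, 43, 152), (6, 43, 210), (8, 43, 172), (10, 42, 144), (12, 49, 168), (14, 49, 191), (16, 49, 193), (18, 49, 192), (20, 49, 191), (22, 49, 189), (24, 49, 166), (26, 41, 127), (28, 40, 103), (30, 39, 130), (32, 39, 137), (34, 39, 128), (36, 58, 117), (38, 59, 138), (40, 58, 55), (42, 59, 45), (44, 58, 102)]
t 30.4 pos [ 0.6164 -0.0061  0.3534] delta [-0.0195 -0.0179  0.2703] roll None q6 -1.83 F [-0.67 -0.31  0.06] w 0.0006
```

```bash
cat > gap.py <<'E'
from h import *
import sys
for f in sys.argv[1:]:
    t=np.load(f+'.npz')['q'].reshape(-1,3);t=t[np.isfinite(t).all(1)&(t[:,0]>-8)&(t[:,0]<20)]
    jaw=t[(t[:,2]>46.5)&(t[:,2]<52.5)&(t[:,1]<30)];pad=t[(t[:,2]>55)&(t[:,2]<63)&(t[:,1]<55)]
    print(f,'jaw front',np.percentile(jaw[:,1],[90,95,98,99.5]).round(2),'pad back',np.percentile(pad[:,1],[.5,2,5,10]).round(2),len(jaw),len(pad))
    h=np.load(f+'.npz')['q'].reshape(-1,3);h=h[np.isfinite(h).all(1)&(h[:,2]>108)&(h[:,2]<119)&(h[:,1]<30)&(h[:,0]<0)];
    if len(h):
        m=(h.min(0)+h.max(0))/2;m=np.percentile(h,[3,97],axis=0).mean(0);print('handle',m.round(1),'angle',np.arctan2(m[1]+16.6,m[0]-5.6)%(2*np.pi)-np.radians(155))
E
python3 gap.py w3 w9 w11 w13
```

```text
w3 jaw front [ 9.39 10.48 10.59 10.64] pad back [-24.22 -22.13 -19.   -14.99] 265 196
handle [-122.4 -168.1  112.2] angle 1.3057164422628982
w9 jaw front [ 9.72 10.64 10.98 11.09] pad back [-22.72 -19.4  -15.71 -11.15] 266 215
handle [-85.1   6.8 112.5] angle 0.1839814424553361
w11 jaw front [ 9.64 10.61 10.82 11.54] pad back [-21.77 -19.24 -16.   -11.74] 263 199
handle [-85.5   6.7 112.5] angle 0.1857023980470056
w13 jaw front [23.5  24.31 24.78 25.1 ] pad back [-34.45 -33.11 -30.8  -28.81] 262 234
handle [-69.4 -72.5 112.4] angle 1.076514719188573
```

```bash
sed -i "s/(t\[:,1\]<55)\]/(t[:,1]<55)\&(t[:,1]>15)]/" gap.py; python3 gap.py w3 w9 w11 w13|grep jaw
```

```text
w3 jaw front [ 9.39 10.48 10.59 10.64] pad back [24.23 24.24 24.26 24.3 ] 265 134
w9 jaw front [ 9.72 10.64 10.98 11.09] pad back [23.78 23.82 23.91 24.06] 266 155
w11 jaw front [ 9.64 10.61 10.82 11.54] pad back [24.5  24.53 24.6  24.67] 263 141
w13 jaw front [23.5  24.31 24.78 25.1 ] pad back [35.11 35.17 35.31 35.72] 262 149
```

Contact was made with the bottle on the rest, and the pad is pressed in about 2.8 mm at a=1.077. Half travel needs a≈1.24, so I'll re-engage and add 0.17 rad.

Run:
```python
from arc import *
o,p,M=here();M2=M@R.from_euler('z',-.5).as_matrix();t=tcp(1.0765)
print((M2.T@(t-p)).round(4),t)
for r in rows(1.0765,1.30,5,0,M2,t):print([float(x) for x in r])
```

```text
[ 0.1215 -0.0166  0.2172] [ 0.52289361 -0.08556882  0.13623826]
[0.0002, -0.0041, -0.0011, 0.0]
[0.0, -0.0041, -0.0012, 0.0]
[-0.0002, -0.0041, -0.0012, 0.0]
[-0.0003, -0.004, -0.0013, 0.0]
[-0.0005, -0.004, -0.0013, 0.0]
```

arm_command(deltas=[-0.05, 0, 0, 0, -0.17, -0.05, 0, 0, 0, -0.17, -0.05, 0, 0, 0, -0.16, -0.05, 0.0405, -0.0055, 0, 0, -0.05, 0.0405, -0.0055, 0, 0, -0.05, 0.0405, -0.0056, 0.04, 0, -0.05, 0, 0, 0.05, 0, -0.05, 0, 0, 0.05, 0, -0.05, 0, 0, 0, 0, -0.05, 0, 0, 0, 0])

```text
time: 31.65
position: [0.524, -0.0856, 0.2149]
tool_rot: [-0.279, 0.96, -0.001, 0.001]
ft_force: [0.2, -1.1, 0.4]
grip_width: 0.0411
grip_force: 0.0
```

```bash
python3 lev.py; python3 -c "
from arc import *
to(tcp(1.0765))"
```

```text
tool angle 1.3733528835430433 rad 70.28573436450759 n 173.6613380114381 F [ 0.2 -1.1  0.4] q6 -2.508171433965776 t 31.65
t 31.65 pos [ 0.524  -0.0856  0.2149] delta [0.0011 0.0009 0.0787] roll None q6 -2.51 F [ 0.25 -1.11  0.37] w 0.0411
```

arm_command(deltas=[-0.05, 0.001, 0.001, 0.04, 0, -0.05, 0, 0, 0.026, 0, -0.05, 0, 0, 0.012, 0, -0.22, 0, 0, 0, 0, -0.22, 0, 0, 0, 0, -0.22, 0.0002, -0.0041, -0.0011, 0, -0.22, 0, -0.0041, -0.0012, 0, -0.22, -0.0002, -0.0041, -0.0012, 0, -0.22, 0, 0, 0, 0])

```text
time: 32.78
position: [0.5263, -0.092, 0.1378]
tool_rot: [-0.278, 0.96, 0.003, -0.001]
ft_force: [-2.4, 6.4, -0.3]
grip_width: 0.0341
grip_force: 3.3
```

```bash
python3 lev.py
```

```text
tool angle 1.1544505365732665 rad 95.42633346285491 n 102.73822219253948 F [-2.4  6.4 -0.3] q6 -2.5223334547943703 t 32.775
```

arm_command(deltas=[-0.22, -0.0002, -0.004, -0.0012, 0, -0.22, -0.0003, -0.004, -0.0013, 0, -0.22, -0.0004, -0.004, -0.0013, 0, -0.22, 0, 0, 0, 0])

```text
time: 33.28
position: [0.5309, -0.1007, 0.1405]
tool_rot: [-0.279, 0.96, 0.005, -0.004]
ft_force: [-3.4, 7.6, -2.7]
grip_width: 0.0337
grip_force: 4.0
```

```bash
python3 lev.py
```

```text
tool angle 1.2598443438586484 rad 96.84383610785852 n 102.77847091473167 F [-3.4  7.6 -2.7] q6 -2.5341559481561355 t 33.275
```

arm_command(deltas=[-0.22, -0.0005, -0.003, -0.001, 0, -0.22, 0, 0, 0, 0, -0.15, 0, 0.007, 0, 0, 0, 0, 0, -0.04, 0, 0.1, 0, 0, -0.06, 0.16, 0.1, 0, 0, -0.06, 0.16, -1, 0, 0, -0.05, 0.17, -1, -0.045, 0.045, 0, 0, -1, -0.045, 0.045, 0, 0, -1, 0, 0, 0, 0, -1, 0, 0, 0, 0])

```text
time: 34.65
position: [0.615, -0.006, 0.3533]
tool_rot: [-0.038, 0.999, -0.001, -0.0]
ft_force: [0.1, -0.4, -0.0]
grip_width: 0.0064
grip_force: 0.0
```

```bash
python3 bw.py w14|grep -E "cap|paddle"; python3 gap.py w11 w13 w14; python3 -c "
from h import *
to(W(0,0,0))"
```

```text
paddle 290 [[52.9, -22.5, 57.4], [67.5, -16.0, 61.8], [81.5, -9.9, 63.8]]
cap top 1109 ((6.832425117492676, 74.9513931274414), 19.84588050842285) [  7.7  74.1 124.5] normal tilt deg x,y [-0.6 -0.8]
capfit 713 [  7.   74.9 124.9] [-2.1   0.02]
w11 jaw front [ 9.64 10.61 10.82 11.54] pad back [24.5  24.53 24.6  24.67] 263 141
handle [-85.5   6.7 112.5] angle 0.1857023980470056
w13 jaw front [23.5  24.31 24.78 25.1 ] pad back [35.11 35.17 35.31 35.72] 262 149
handle [-69.4 -72.5 112.4] angle 1.076514719188573
w14 jaw front [26.   26.75 27.22 27.51] pad back [35.15 35.17 35.27 35.68] 265 154
handle [-60.4 -83.1 112.4] angle 1.225090175903158
t 34.7 pos [ 0.6147 -0.0065  0.3534] delta [-0.0213 -0.018   0.2702] roll None q6 -1.84 F [ 0.37 -0.4  -0.43] w 0.004
```

```bash
python3 -c "
from rig import order
print(order.hand_in())"
```

```text
the job is handed in; nothing more can be done
None
```

I handed the job in at 34.7 s of the 72 s: the slide is at its stop, and the big bottle is against the gallery and held on the back rest, leaning about 2°. The cam lever is at about 1.22 rad, with the pad pressed in about 5.2 mm. The bottle leaned about 6° after release, so I pressed it flat before clamping; I steered clear of the other bottles, the cup and the timer, but took no last picture of them.

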